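# Clear the stone chips, then present the scroll-end knob hole-up

### The job

With the wooden scraper block, sweep the three stone chips off the board (the gripper must not touch the chips), leaving the knob lying meanwhile, and set the scraper back down on the bare table, clear of the board. Then pick the stone scroll-end knob off its rest, turn it until its blind hole faces straight up, and finish while holding it still in the gripper over the board, roughly 10 cm clear of it: do not put it down or let go. Leave everything else where it is.

Things in the scene. Friction and masses are not known exactly. Their poses are not given: they have to be found in the camera images.
- board: plywood working board fixed flat on the table, 160 (own x) x 200 (own y) x 16 mm high; origin at the centre of its underside, so its top face is 16 mm above the origin; z up
- scraper_center (a point): wooden scraper block, loose, standing on the table beside the board, 64 mm high over all: a foot 130 long x 36 wide x 20 mm high, and above it a grip rib 110 long x 22 mm thick that reaches from 20 to 64 mm above the underside. Point at its centre, 32 mm above the underside; own x along its length, y across the thickness, z up. About 0.12 kg; it stands on the left or the right of the board
- knob_center (a point): loose scroll-end knob of pale stone: a square bar 60 mm long (own x), 38 x 38 mm in section, 0.21 kg, two thin flush brass bands; a blind hole 18 mm wide, 30 mm deep in the middle of ONE end face, the other end solid. Point at the bar's centre; own x points out of the hole. Starts lying level on the rest, own z up, hole facing left, right or towards the robot, never straight away from it
- rest: fixed dark wooden rest on the other side of the board from the scraper: a foot 70 x 50 x 6 mm and on it a pedestal 50 (own x) x 30 mm (own y), top 40 mm above the table. The knob lies along it (axes parallel within 0.1 rad) and overhangs it by 4 mm on each long side and 5 mm at each end; origin at the centre of its underside
- chip0_center (a point): loose chip of pale stone, 22 (own x) x 16 x 12 mm high, 11 g, lying on the board; point at its centre. Chips lie within 45 mm of the board's middle along the board's own x and within 55 mm along its own y
- chip1_center (a point): loose chip of pale stone, 22 (own x) x 17 x 12 mm high, 11 g, lying on the board; point at its centre. Chips lie within 45 mm of the board's middle along the board's own x and within 55 mm along its own y
- chip2_center (a point): loose chip of pale stone, 22 (own x) x 15 x 12 mm high, 11 g, lying on the board; point at its centre. Chips lie within 45 mm of the board's middle along the board's own x and within 55 mm along its own y
- paperweight: bystander, to be left alone: dark wooden paperweight bar with a small brass button, 180 long x 30 x 20 mm high; origin at the centre of its underside
- inkstone: bystander, to be left alone: dark open stone trough (ink stone), 115 x 85 x 26 mm high; origin at the centre of its underside
- glue_jar: bystander, to be left alone: white closed jar, 60 mm across, 75 mm high; origin at the centre of its underside
- bowl: bystander, to be left alone: small white bowl, 90 mm across, 45 mm high; origin at the centre of its underside
- brush: bystander, to be left alone: brush, 200 mm long, lying at the far left of the work area; own x along its length
- roller: bystander, to be left alone: scroll roller: dark wooden rod 26 mm thick, 260 mm long with a thinner tenon (17 mm thick, 22 mm long) at one end, lying far from the robot; origin at the middle, on its underside; own y along it. The tenon is what will later go into the knob's hole
Mind the look-alikes: they are no part of the job. There is more than one size of the part that bears knob_center; the job needs the largest.

How it is judged:
By the outcome, as a careful person would: the job done as asked, in the order asked, and still so for the second after the job is handed in, while the arm keeps its last pose, push and grip.
It also fails if it takes over 58 s, if anything falls off the work surface, if the arm or the gripper's body presses on something with over 40 N, if the wrist force passes 120 N, or if a joint passes its speed limit or range.

### The arm

A 7-joint arm with a two-finger parallel gripper is mounted at the origin on the work surface. World frame = base frame: x ahead of the robot, y to its left, z up, the work surface at z = 0. Lengths are in m, angles in rad, forces in N, time in s.
With the tool pointing down it reaches from about 0.425 to 0.925 m from the base axis. Payload 6.8 kg.
Tool frame: the origin (TCP) lies at the very end of the fingers, on their centre line; the grasp point (between the pads) lies 19 mm behind it (r.grip_depth is the distance from the TCP to the grasp point, in m); z points along the fingers, y is the direction in which the jaws open and shut (so a half turn about z gives the same grasp; the last joint's range is limited). The gripper opens to 85 mm and grips with 20 to 120 N. Pads are 22 mm wide; open, the fingers measure 114 mm over their backs; the gripper's body (76 mm by 85 mm) begins 54 mm behind the grasp point. The pads swing forward as they close: fully open they stand 13 mm farther back than shut.
Start: joints at [1.001, 0.477, 0.022, 1.555, -0.011, 1.109, -0.083], TCP at [0.301, -0.604, 0.231] pointing down, gripper open.
Joint ranges: [-2.96, 2.96], [-0.34, 2.1], [-1.41, 1.46], [0.24, 2.44], [-1.37, 4.51], [0.17, 1.92], [-2.96, 2.96]. Speed limits (rad/s): [2.39, 2.39, 3.14, 3.14, 3.14, 3.14, 3.14].

### API

Orientations are given as a rotation vector (axis times angle).
In Python, from bench import r, grab_frame gives the robot as it stands. The module is installed in compiled form; this text tells all that it offers.
- The arm moves only by the tool play_rows, never from a script. Its argument "increments" is a list of rows, each a list of 7 numbers: the shift along the tool's x, y, z in mm, then the turn, a rotation vector about the tool's x, y, z in rad, then the closure in counts, from 0 (fully open) to 255 (shut). In form: [[tx, ty, tz, rx, ry, rz, claw], ...]. A call has 1 to 5 rows; each row shifts and turns the pose as measured when the row begins, along the tool's axes as they then stand; what a row does not reach is not made up. A row lasts 1/10 s, in which the tool goes at most 50 mm and 8.59 degrees, less where a joint would pass 70% of its speed; a pose out of reach is approached as far as the arm can. A call is refused whole if a number of a shift passes 50 or a number of a turn 0.15, either way. A call with a gripper value outside its range is refused whole. The fingers move at their own pace and stop on an object; "force" is the grip in N (left out, the last holds). Time passes only in rows, so rows that do not move let the fingers close. It gives the time, the measured TCP pose, the force and the opening at its end, in the units of the state.
- r.get_obs(): the state, without advancing time (a new reading comes with each control period).
- grab_frame(name): name is "scene" or "top" or "wrist"; returns a dict with "color" (480x640x3 uint8, blue, green, red), "depth" (480x640 float32, m along the optical axis (not along the pixel's ray), 0 where there is no reading), "K" (3x3 intrinsics, pixels), "T" (4x4, takes a point from camera to world coordinates). Camera axes: x right, y up, looking along -z (the intrinsics and any distortion apply to the point x, -y, -z); pixel columns grow to the right and rows downward; lengths in m; the calibration is good to about 2 mm. A picture is of the moment at which its call begins.
- r.hand_in(): hands the job in, once; it reports no verdict.
The state is a dict: "clock": time; "joints": joint angles; "qvel": joint speeds; "tau": joint torques, N m; "tcp_pos": TCP position; "orientation": TCP orientation; "contact_force": force on the tool from outside, world axes, zero at the start; "moment": the same for the moment, N m; "grip_width": finger opening in m.
Only numpy, scipy, OpenCV 4.12 (cv2) and the standard library are available. Lean on these libraries where they do the work, as an engineer would, in place of code of your own. Each camera call takes 0.05 s, during which the arm holds its last target.

## Working session

There is one attempt and no reset: what is moved stays moved. The work goes in short steps, Python scripts to look and compute and a tool call to move; the robot and the scene stay as the last step left them, time stands still between calls to the robot, and variables do not carry over. Pictures are saved under pics/ and viewed, and the job is handed in when it is done.

Besides the shell and the picture viewer there is one more tool, called after "Emit:" as name(argument=value, ...), one argument or row to a line, values as JSON. play_rows: Moves the arm, as the interface text tells. Its arguments: {"type":"object","properties":{"increments":{"type":"array","items":{"type":"array","items":{"type":"number"}}},"force":{"type":"number"}},"required":["increments"]}

```bash
mkdir -p pics
cat > h.py <<'E'
from bench import r, grab_frame
import numpy as np, cv2
from scipy.spatial.transform import Rotation as R
def snap(n,f):
    d=grab_frame(n); cv2.imwrite('pics/'+f+'.png',d['color']); np.savez('pics/'+f+'.npz',**d); return d
def w(d,u,v,z=None):
    K,T,D=d['K'],d['T'],d['depth']
    ray=np.array([(u-K[0,2])/K[0,0],-(v-K[1,2])/K[1,1],-1.])
    if z is None:
        return (T@np.r_[ray*D[int(v),int(u)],1])[:3]
    a=T[:3,:3]@ray; o=T[:3,3]
    return o+a*(z-o[2])/a[2]
E
python3 - <<'E'
from h import *
print(r.get_obs())
for n in ['top','scene']:
    d=snap(n,n+'0'); print(d['K'],d['T'])
E
```

```text
{'clock': 0.0, 'joints': array([ 1.00089328,  0.47780558,  0.02235295,  1.55643033, -0.0115005 ,
        1.10928068, -0.08313306]), 'qvel': array([-0.00044104, -0.00036438, -0.00174496, -0.00108902,  0.00030246,
       -0.00052419, -0.00051033]), 'tau': array([-9.05598990e-04, -5.96451187e+01,  1.60810813e+00, -2.81199950e+01,
        1.25837469e-02,  9.35324613e-03,  5.20702415e-06]), 'tcp_pos': array([ 0.30047946, -0.60378872,  0.23033121]), 'orientation': array([-3.05655904e+00, -7.18542834e-01,  8.55600928e-04]), 'contact_force': array([-0.1254839 ,  0.28414027, -0.59053698]), 'moment': array([ 0.0151155 , -0.06434295,  0.04403394]), 'grip_width': 0.08530814007974524}
[[616.69869545   0.         326.3306864 ]
 [  0.         616.69869545 253.44106165]
 [  0.           0.           1.        ]] [[ 1.19844010e-03  9.89364956e-01 -1.45449469e-01  4.17226883e-01]
 [-9.99998533e-01  1.36372618e-03  1.03667992e-03  2.24210114e-02]
 [ 1.22400803e-03  1.45448013e-01  9.89365139e-01  1.55535645e+00]
 [ 0.00000000e+00  0.00000000e+00  0.00000000e+00  1.00000000e+00]]
[[440.85460955   0.         326.20297701]
 [  0.         440.85460955 237.73314236]
 [  0.           0.           1.        ]] [[ 0.79255819 -0.39992722  0.46033654  1.0798258 ]
 [ 0.60935445  0.49068069 -0.62283193 -0.62313442]
 [ 0.02320918  0.77413867  0.63259043  0.69554633]
 [ 0.          0.          0.          1.        ]]
```

View pics/top0.png

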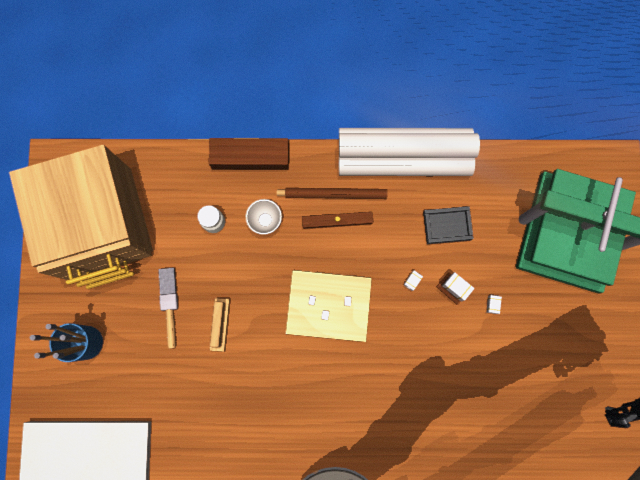

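View pics/scene0.png

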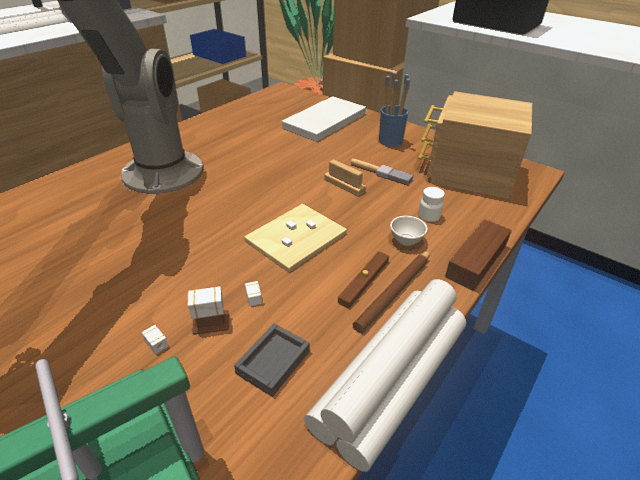

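The knob is on its rest at about (459,286) in the top view, with smaller look-alikes at (413,280) and (494,304). The scraper is at (220,324), the board at (328,306), and the chips at (312,300), (348,301) and (325,315). I'll enlarge these.

Run:
```python
import cv2,numpy as np
a=cv2.imread('pics/top0.png'); b=cv2.imread('pics/scene0.png')
cv2.imwrite('pics/c1.png',cv2.resize(a[255:355,200:380],None,fx=4.4,fy=4.4,interpolation=cv2.INTER_CUBIC))
c=cv2.resize(a[260:320,395:510],None,fx=5,fy=5,interpolation=cv2.INTER_CUBIC)
e=cv2.resize(b[275:355,135:270],None,fx=4,fy=4,interpolation=cv2.INTER_CUBIC)
o=np.zeros((c.shape[0]+0,800,3),np.uint8); o[:c.shape[0],:c.shape[1]]=c
cv2.imwrite('pics/c2.png',c);cv2.imwrite('pics/c3.png',e)
```

```text
(no output)
```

View pics/c1.png

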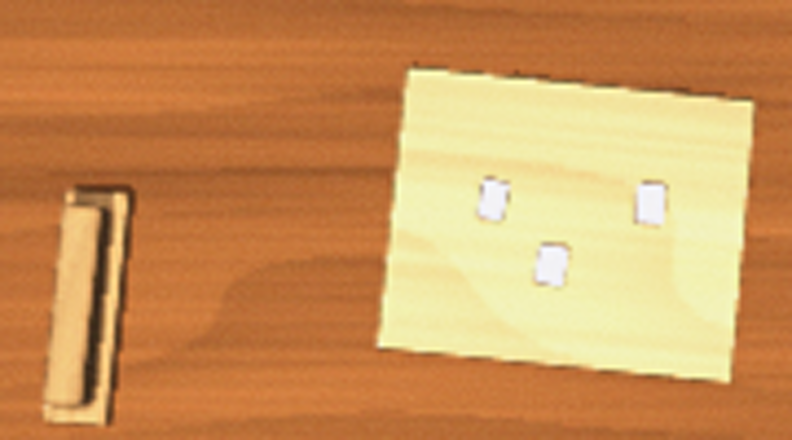

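View pics/c2.png

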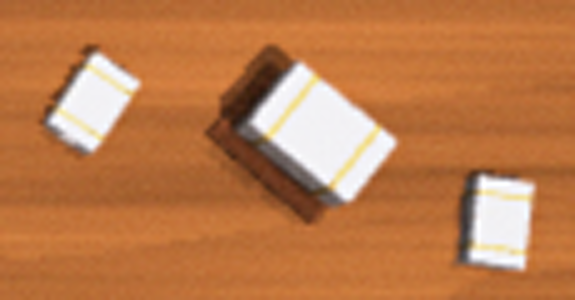

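View pics/c3.png

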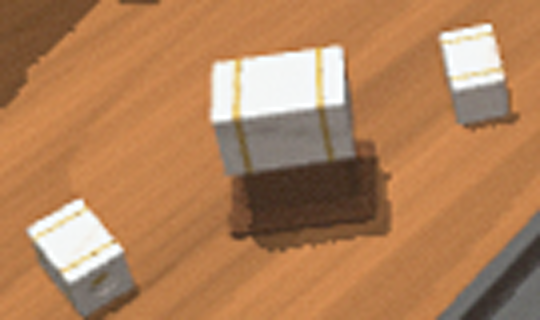

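The knob's long axis runs from upper-left to lower-right in the top view, and neither picture shows which end has the hole. I'll check that later with the wrist camera. Next I compute positions.

```bash
cat > m.py <<'E'
from h import *
d=np.load('pics/top0.npz')
c1=lambda u,v:(200+u/4.4,255+v/4.4)
c2=lambda u,v:(395+u/5,260+v/5)
def P(f,pts,z): 
    p=np.array([w(d,*f(*q),z=z) for q in pts]); return p
def rep(n,p):
    print(n,'c',p.mean(0).round(4),[ (np.round(np.linalg.norm(p[i]-p[(i+1)%4]),4),round(float(np.degrees(np.arctan2(*(p[(i+1)%4]-p[i])[[1,0]]))),1)) for i in range(4)])
rep('rib',P(c1,[(65,206),(99,206),(86,406),(47,407)],.064))
rep('foot',P(c1,[(68,188),(130,192),(109,424),(44,420)],.02))
rep('board',P(c1,[(408,69),(754,101),(730,382),(377,347)],.016))
for i,q in enumerate([[(483,178),(508,182),(502,222),(477,217)],[(638,182),(664,183),(664,224),(636,223)],[(541,243),(569,245),(563,287),(535,283)]]): rep('chip%d'%i,P(c1,q,.028))
rep('knob',P(c2,[(300,62),(397,142),(347,206),(246,132)],.078))
rep('restfoot',P(c2,[(212,130),(315,222),(347,206),(246,132)],.006))
for n,u,v in [('smallA',413,280),('smallB',495,304),('pw l',303,222),('pw r',372,217),('jar',210,217),('brush top',168,300),('brush hdl',171,345),('ink',448,226)]: print(n,w(d,u,v).round(3))
E
python3 m.py
```

```text
rib c [0.4636 0.2837 0.064 ] [(np.float64(0.0187), -89.9), (np.float64(0.1087), 177.7), (np.float64(0.0212), 91.5), (np.float64(0.1093), -3.6)]
foot c [0.4652 0.2838 0.02  ] [(np.float64(0.0352), -93.6), (np.float64(0.1299), 176.2), (np.float64(0.0364), 86.6), (np.float64(0.1301), -4.3)]
board c [0.5116 0.0142 0.016 ] [(np.float64(0.1982), -95.2), (np.float64(0.1593), 174.6), (np.float64(0.1994), 84.5), (np.float64(0.1583), -5.8)]
chip0 c [0.5242 0.0563 0.028 ] [(np.float64(0.0143), -99.0), (np.float64(0.0227), 171.7), (np.float64(0.0143), 78.8), (np.float64(0.0222), -8.5)]
chip1 c [ 0.5225 -0.0326  0.028 ] [(np.float64(0.0147), -92.1), (np.float64(0.0231), 179.7), (np.float64(0.0157), 88.0), (np.float64(0.0231), -3.0)]
chip2 c [0.488  0.0228 0.028 ] [(np.float64(0.0158), -94.0), (np.float64(0.0237), 171.9), (np.float64(0.0158), 82.0), (np.float64(0.0226), -8.4)]
knob c [ 0.5532 -0.2992  0.078 ] [(np.float64(0.0597), -130.3), (np.float64(0.0396), 140.9), (np.float64(0.0592), 53.2), (np.float64(0.0433), -38.5)]
restfoot c [ 0.5411 -0.2929  0.006 ] [(np.float64(0.0685), -132.5), (np.float64(0.0182), -63.8), (np.float64(0.0621), 53.2), (np.float64(0.0171), 86.7)]
smallA [ 0.576 -0.196  0.023]
smallB [ 0.516 -0.398  0.024]
pw l [0.724 0.08  0.018]
pw r [ 0.737 -0.095  0.019]
jar [0.724 0.305 0.078]
brush top [0.525 0.414 0.021]
brush hdl [0.415 0.403 0.02 ]
ink [ 0.715 -0.289  0.013]
```

```bash
cat > go.py <<'E'
from h import *
import sys
# plan: print total increment in tool axes to target pos and tool-x yaw (deg, pointing down)
def plan(p,yaw=None,Rt=None):
    o=r.get_obs(); R0=R.from_rotvec(o['orientation'])
    if Rt is None and yaw is not None:
        a=np.radians(yaw); Rt=R.from_matrix(np.array([[np.cos(a),np.sin(a),0],[np.sin(a),-np.cos(a),0],[0,0,-1]]))
    rv=(R0.inv()*Rt).as_rotvec() if Rt is not None else np.zeros(3)
    dp=np.array(p)-o['tcp_pos']
    print('tcp',o['tcp_pos'].round(4),'t',round(o['clock'],2),'F',o['contact_force'].round(1),'w',round(o['grip_width'],4),'j',o['joints'].round(2))
    print('world d',(dp*1000).round(1),'tool d',(R0.inv().apply(dp)*1000).round(1),'rv',rv.round(4), 'R',R0.as_matrix().round(3).tolist())
if __name__=='__main__':
    a=[float(x) for x in sys.argv[1:]]
    plan(a[:3],a[3] if len(a)>3 else None)
E
python3 go.py 0.53 -0.42 0.25 -3.8
python3 -c "
from h import *
d=snap('wrist','w0');print(d['T'].round(3),d['K'].round(0))"
```

```text
tcp [ 0.3005 -0.6038  0.2304] t 0.1 F [-0.8  0.1 -0.5] w 0.0851 j [ 1.    0.48  0.02  1.56 -0.01  1.11 -0.08]
world d [229.5 183.8  19.6] tool d [287.4 -62.4 -19.5] rv [-0.0016  0.0006  0.5281] R [[0.895, 0.446, -0.001], [0.446, -0.895, 0.001], [-0.0, -0.002, -1.0]]
[[ 0.446  0.86   0.25   0.365]
 [-0.895  0.429  0.123 -0.573]
 [-0.001 -0.278  0.961  0.373]
 [ 0.     0.     0.     1.   ]] [[421.   0. 323.]
 [  0. 421. 236.]
 [  0.   0.   1.]]
```

View pics/w0.png

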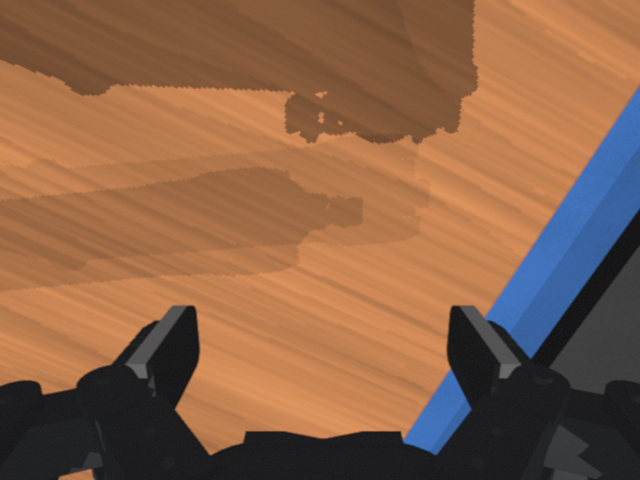

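Emit:
play_rows(
  increments=[
    [45,-23,-8,0,0,0,0],
    [45,-23,-8,0,0,0,0],
    [45,-23,-8,0,0,0,0],
    [45,-23,-8,0,0,0,0],
    [0,0,0,0,0,0.13,0],
  ],
)

```text
clock: 0.65
tcp_pos: [0.4199, -0.4404, 0.2599]
orientation: [-3.096, -0.507, 0.005]
contact_force: [0.2, -0.6, 0.5]
grip_width: 0.0853
```

Emit:
play_rows(
  increments=[
    [0,0,0,0,0,0.13,0],
    [0,0,0,0,0,0.13,0],
    [0,0,0,0,0,0.13,0],
  ],
)

```text
clock: 0.95
tcp_pos: [0.4217, -0.4371, 0.2596]
orientation: [-3.134, 0.119, 0.007]
contact_force: [-0.1, -0.4, 0.3]
grip_width: 0.0862
```

```bash
python3 -c "
from h import *
d=snap('wrist','w1')"; python3 go.py 0.5 0 0.25 -3.8
```

```text
tcp [ 0.4219 -0.437   0.2596] t 1.0 F [-0.1 -0.  -0.4] w 0.0856 j [ 0.66  0.34  0.06  1.69 -0.02  1.11 -0.93]
world d [ 78.1 437.   -9.6] tool d [  42.  -441.8   11.6] rv [-0.005   0.0045 -0.0159] R [[0.997, -0.082, -0.004], [-0.082, -0.997, 0.005], [-0.005, -0.005, -1.0]]
```

View pics/w1.png

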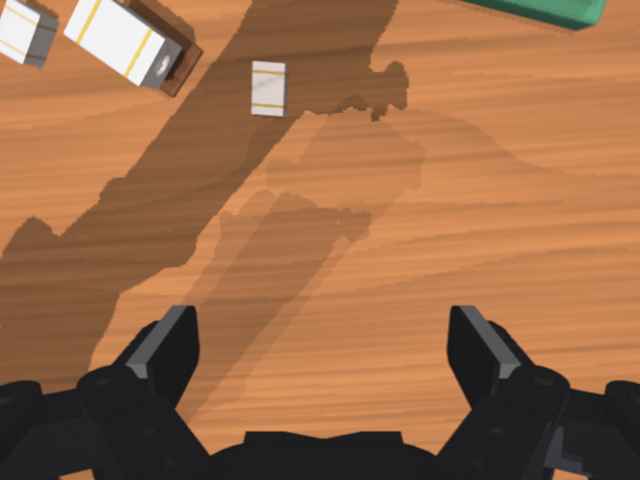

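The hole is at (165,65) in the wrist view, on the knob end nearest the robot and to the right. So the knob's own x points along roughly (-0.62,-0.78). Now I go to the scraper.

Emit:
play_rows(
  increments=[
    [8,-45,0,-0.005,0.005,-0.016,0],
    [8,-45,0,0,0,0,0],
    [8,-45,0,0,0,0,0],
    [8,-45,0,0,0,0,0],
    [8,-45,0,0,0,0,0],
  ],
)

```text
clock: 1.5
tcp_pos: [0.475, -0.2163, 0.2579]
orientation: [3.135, -0.107, -0.003]
contact_force: [0.5, -0.8, -0.0]
grip_width: 0.0851
```

Emit:
play_rows(
  increments=[
    [5,-45,0,0,0,0,0],
    [5,-45,0,0,0,0,0],
    [5,-45,0,0,0,0,0],
    [5,-45,0,0,0,0,0],
    [5,-45,0,0,0,0,0],
  ],
)

```text
clock: 2.0
tcp_pos: [0.514, 0.0153, 0.257]
orientation: [3.135, -0.086, -0.001]
contact_force: [1.3, -0.6, -0.2]
grip_width: 0.0851
```

Emit:
play_rows(
  increments=[
    [0,-45,0,0,0,0,0],
    [0,-45,0,0,0,0,0],
    [0,-45,0,0,0,0,0],
    [-5,-45,5,0,0,0,0],
    [-5,-45,5,0,0,0,0],
  ],
)

```text
clock: 2.5
tcp_pos: [0.5157, 0.2487, 0.246]
orientation: [3.135, -0.069, 0.003]
contact_force: [1.0, 0.3, -0.1]
grip_width: 0.0857
```

```bash
sed -i "s/^    rv=/    open('log.txt','a').write(repr(list(o['joints'])+list(o['tcp_pos'])+list(o['orientation'])).replace('np.float64','')+'\\\\n')\n    rv=/" go.py; python3 go.py 0.4645 0.2838 0.15 -3.8;cat log.txt;  python3 -c "
from h import *
d=snap('wrist','w2')"
```

```text
tcp [0.5157 0.2487 0.246 ] t 2.5 F [ 1.   0.3 -0.1] w 0.0857 j [-0.28  0.32 -0.35  1.77  0.13  1.08 -2.29]
world d [-51.2  35.1 -96. ] tool d [-52.9 -33.3  95.8] rv [ 0.0053 -0.0021  0.0226] R [[0.999, -0.044, 0.002], [-0.044, -0.999, -0.005], [0.002, 0.005, -1.0]]
[(-0.27892001786234927), (0.31926736192133687), (-0.3510447997590783), (1.7694255597579311), (0.1291578971133258), (1.0763091973040853), (-2.2898207596403664), (0.5157142422768755), (0.24872717929669003), (0.24604092468651226), (3.1354801532577015), (-0.0685733525554051), (0.003053580698273403)]
```

View pics/w2.png

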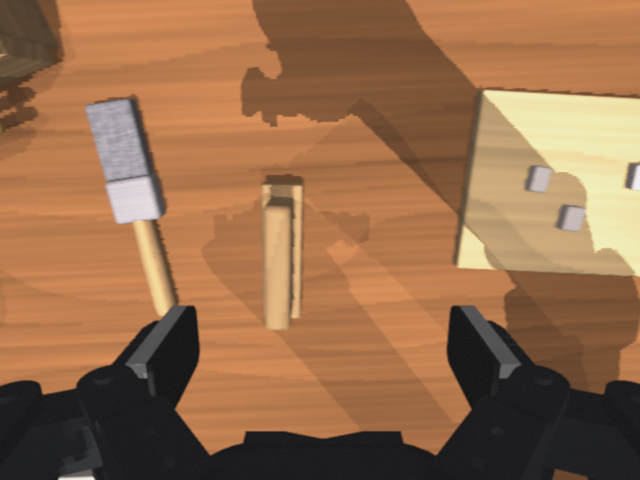

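The wrist view shows the scraper's rib from about (265,200) to (290,328), with the brush well to the left and the board to the right. I'll cross-check its position.

Run:
```python
from h import *
d=np.load('pics/w2.npz')
a=cv2.imread('pics/w2.png')[170:340,240:320]
cv2.imwrite('pics/c4.png',cv2.resize(a,None,fx=3.5,fy=3.5,interpolation=cv2.INTER_CUBIC))
for q in [(266,201),(292,201),(290,328),(264,328)]: print(w(d,*q,z=.064).round(4))
```

```text
[0.5247 0.2914 0.064 ]
[0.5238 0.271  0.064 ]
[0.4137 0.2798 0.064 ]
[0.4147 0.302  0.064 ]
```

View pics/c4.png

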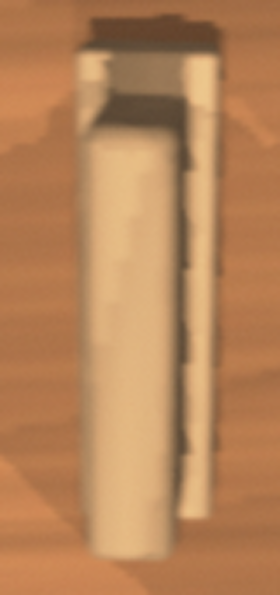

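Emit:
play_rows(
  increments=[
    [-25,-17,45,0.005,0,0.03,0],
    [-25,-17,45,0,0,0,0],
    [0,0,0,0,0,0,0],
  ],
)

```text
clock: 2.85
tcp_pos: [0.4684, 0.2949, 0.1627]
orientation: [-3.131, 0.08, -0.004]
contact_force: [-0.4, -0.2, 0.2]
grip_width: 0.0853
```

```bash
python3 go.py 0.467 0.285 0.028 -4.3
```

```text
tcp [0.4684 0.2949 0.1627] t 2.85 F [-0.4 -0.2  0.2] w 0.0853 j [-0.37  0.38 -0.37  1.9   0.17  0.88 -2.45]
world d [  -1.4   -9.9 -134.7] tool d [ -1.2  11.3 134.6] rv [-0.0095 -0.0021  0.0237] R [[0.999, -0.051, 0.003], [-0.051, -0.999, 0.009], [0.002, -0.009, -1.0]]
```

Emit:
play_rows(
  increments=[
    [-1,11,30,-0.009,-0.002,0.024,0],
    [0,0,30,0,0,0,0],
    [0,0,30,0,0,0,0],
    [0,0,0,0,0,0,0],
  ],
)

```text
clock: 3.25
tcp_pos: [0.4688, 0.2833, 0.0714]
orientation: [-3.139, 0.105, -0.003]
contact_force: [0.5, -1.6, 0.2]
grip_width: 0.0855
```

```bash
python3 go.py 0.467 0.285 0.028 -4.3
```

```text
tcp [0.4688 0.2833 0.0714] t 3.25 F [ 0.5 -1.6  0.2] w 0.0855 j [-0.4   0.5  -0.33  1.97  0.24  0.7  -2.51]
world d [ -1.8   1.7 -43.4] tool d [-2.  -1.5 43.4] rv [-0.0006 -0.0022  0.0084] R [[0.998, -0.067, 0.002], [-0.067, -0.998, 0.0], [0.002, -0.001, -1.0]]
```

Emit:
play_rows(
  increments=[
    [-1,-1,21,0,-0.002,0.008,0],
    [-1,-1,20,0,0,0,0],
    [0,0,2,0,0,0,0],
  ],
)

```text
clock: 3.55
tcp_pos: [0.4712, 0.2857, 0.0317]
orientation: [-3.137, 0.115, -0.008]
contact_force: [-0.9, 0.4, 0.3]
grip_width: 0.0853
```

Emit:
play_rows(
  force=60,
  increments=[
    [0,0,0,0,0,0,255],
    [0,0,0,0,0,0,255],
    [0,0,0,0,0,0,255],
    [0,0,0,0,0,0,255],
    [0,0,0,0,0,0,255],
  ],
)

```text
clock: 4.05
tcp_pos: [0.4752, 0.2869, 0.0378]
orientation: [-3.132, 0.115, -0.019]
contact_force: [0.2, 0.2, -1.2]
grip_width: 0.0209
```

```bash
python3 go.py 0.467 0.285 0.1 -5.4
```

```text
tcp [0.4752 0.2869 0.0378] t 4.05 F [ 0.2  0.2 -1.2] w 0.0209 j [-0.42  0.56 -0.3   1.98  0.27  0.63 -2.54]
world d [-8.2 -1.9 62.2] tool d [ -7.4   2.  -62.3] rv [-0.0075 -0.0116  0.021 ] R [[0.997, -0.073, 0.012], [-0.073, -0.997, 0.007], [0.012, -0.007, -1.0]]
```

```bash
python3 -c "
from h import *
d=snap('scene','s1'); a=d['color'][130:230,290:450]
cv2.imwrite('pics/s1c.png',cv2.resize(a,None,fx=5,fy=5,interpolation=cv2.INTER_CUBIC)); print(r.get_obs()['tcp_pos'],r.get_obs()['contact_force'])
d=snap('scene','s1'); print(r.get_obs()['tcp_pos'])"
```

```text
[0.4751929  0.28685576 0.03766854] [ 0.73322586  0.07267138 -1.32471447]
[0.47505773 0.28674146 0.03744726]
```

View pics/s1c.png

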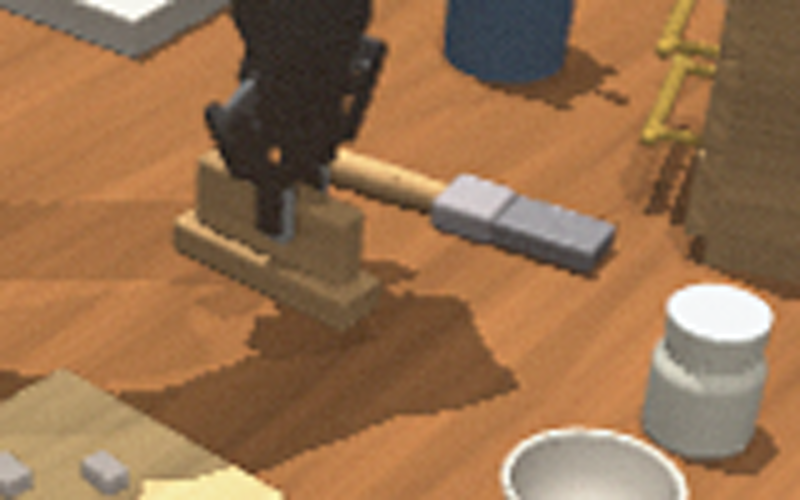

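Emit:
play_rows(
  increments=[
    [0,0,-30,-0.007,-0.012,0.02,255],
    [0,0,-30,0,0,0,255],
    [0,0,-20,0,0,0,255],
    [0,0,0,0,0,0,255],
  ],
)

```text
clock: 4.55
tcp_pos: [0.4731, 0.2856, 0.1184]
orientation: [3.135, -0.146, -0.008]
contact_force: [0.2, 0.5, -1.2]
grip_width: 0.0209
```

```bash
python3 go.py 0.52 0.105 0.12 -5.4; python3 -c "
from h import *
d=snap('top','t2'); a=d['color'][255:355,200:380]
cv2.imwrite('pics/t2c.png',cv2.resize(a,None,fx=4.4,fy=4.4,interpolation=cv2.INTER_CUBIC))
d=snap('wrist','w3')"
```

```text
tcp [0.4731 0.2856 0.1184] t 4.55 F [ 0.2  0.5 -1.2] w 0.0209 j [-0.38  0.44 -0.34  1.93  0.2   0.81 -2.5 ]
world d [  46.9 -180.6    1.6] tool d [ 63.5 175.5  -1.4] rv [0.0031 0.0052 0.0011] R [[0.996, -0.093, -0.006], [-0.093, -0.996, -0.003], [-0.005, 0.003, -1.0]]
```

View pics/t2c.png

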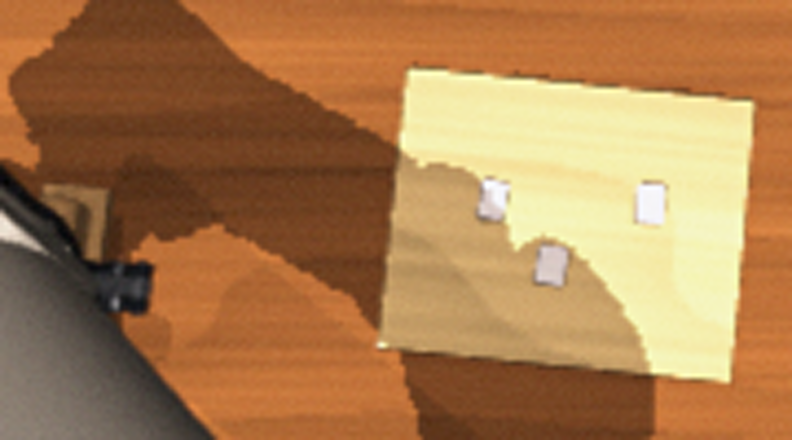

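View pics/w3.png

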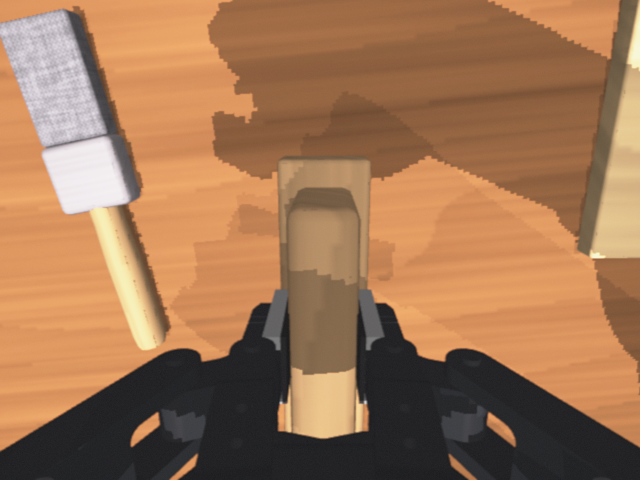

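The scraper is held square in the jaws, with its far foot end at about (280..370,160) in the wrist view. I'll read the heights of its faces from the depth image.

Run:
```python
from h import *
d=np.load('pics/w3.npz')
for q in [(310,215),(325,230),(340,260),(325,300),(325,180),(300,172),(350,172),(365,250),(283,250),(282,162),(368,162)]: print(q,w(d,*q).round(4))
d=np.load('pics/t2.npz')
for q in [(90,205),(60,195),(95,230)]: print(q,w(d,200+q[0]/4.4,255+q[1]/4.4).round(4))
```

```text
(310, 215) [0.5167 0.2842 0.1414]
(325, 230) [0.5122 0.2803 0.1429]
(340, 260) [0.5031 0.2768 0.1439]
(325, 300) [0.4908 0.2823 0.1437]
(325, 180) [0.5196 0.2792 0.0985]
(300, 172) [0.5237 0.2883 0.0996]
(350, 172) [0.522  0.2696 0.1003]
(365, 250) [0.49   0.2658 0.0985]
(283, 250) [0.4932 0.2986 0.0986]
(282, 162) [0.5278 0.2948 0.0979]
(368, 162) [0.5247 0.2623 0.0974]
(90, 205) [0.5164 0.2712 0.0953]
(60, 195) [0.5216 0.287  0.0978]
(95, 230) [0.5028 0.2676 0.0983]
```

Emit:
play_rows(
  increments=[
    [15,35,0,0.003,0.005,0,255],
    [15,35,0,0,0,0,255],
    [15,35,0,0,0,0,255],
    [13,35,0,0,0,0,255],
    [13,30,0,0,0,0,255],
  ],
)

```text
clock: 5.15
tcp_pos: [0.5222, 0.1085, 0.108]
orientation: [3.136, -0.124, -0.024]
contact_force: [-0.9, 0.0, -1.9]
grip_width: 0.0211
```

Emit:
play_rows(
  increments=[
    [0,0,0,0,0,0,255],
  ],
)

```text
clock: 5.25
tcp_pos: [0.5225, 0.1021, 0.106]
orientation: [3.132, -0.136, -0.027]
contact_force: [0.5, -0.6, -0.9]
grip_width: 0.0208
```

```bash
python3 go.py 0.53 0.10 0.058 -5.4
```

```text
tcp [0.5225 0.1021 0.106 ] t 5.25 F [ 0.5 -0.6 -0.9] w 0.0208 j [-0.07  0.43 -0.3   1.98  0.18  0.78 -2.13]
world d [  7.5  -2.1 -48. ] tool d [ 8.5  1.1 47.8] rv [0.0077 0.0171 0.0071] R [[0.996, -0.087, -0.018], [-0.087, -0.996, -0.006], [-0.017, 0.008, -1.0]]
```

Emit:
play_rows(
  increments=[
    [4,0,15,0.008,0.017,0.007,255],
    [3,0,15,0,0,0,255],
    [0,0,0,0,0,0,255],
  ],
)

```text
clock: 5.55
tcp_pos: [0.5269, 0.1, 0.0709]
orientation: [3.137, -0.151, -0.009]
contact_force: [-0.9, 0.3, -1.6]
grip_width: 0.0211
```

```bash
python3 go.py 0.53 0.10 0.058 -5.4
```

```text
tcp [0.5269 0.1    0.0709] t 5.55 F [-0.9  0.3 -1.6] w 0.0211 j [-0.07  0.48 -0.29  2.    0.2   0.7  -2.16]
world d [  3.1   0.  -12.9] tool d [ 3.1 -0.3 12.9] rv [ 0.0015  0.0058 -0.0021] R [[0.995, -0.096, -0.006], [-0.096, -0.995, -0.001], [-0.006, 0.001, -1.0]]
```

Emit:
play_rows(
  increments=[
    [3,0,10,0.002,0.006,-0.002,255],
    [0,0,0,0,0,0,255],
  ],
)

```text
clock: 5.75
tcp_pos: [0.529, 0.101, 0.059]
orientation: [-3.138, 0.144, 0.003]
contact_force: [-0.3, 0.0, -1.3]
grip_width: 0.0207
```

```bash
python3 go.py 0.53 0.10 0.058 -5.4; python3 -c "
from h import *
d=snap('scene','s2'); a=d['color'][170:290,230:390]
cv2.imwrite('pics/s2c.png',cv2.resize(a,None,fx=5,fy=5,interpolation=cv2.INTER_CUBIC))"
```

```text
tcp [0.529 0.101 0.059] t 5.75 F [-0.3  0.  -1.3] w 0.0207 j [-0.08  0.5  -0.28  2.    0.22  0.67 -2.16]
world d [ 1. -1. -1.] tool d [1.1 0.9 1. ] rv [-0.0004  0.0022  0.0024] R [[0.996, -0.092, -0.002], [-0.092, -0.996, 0.001], [-0.002, -0.0, -1.0]]
```

View pics/s2c.png

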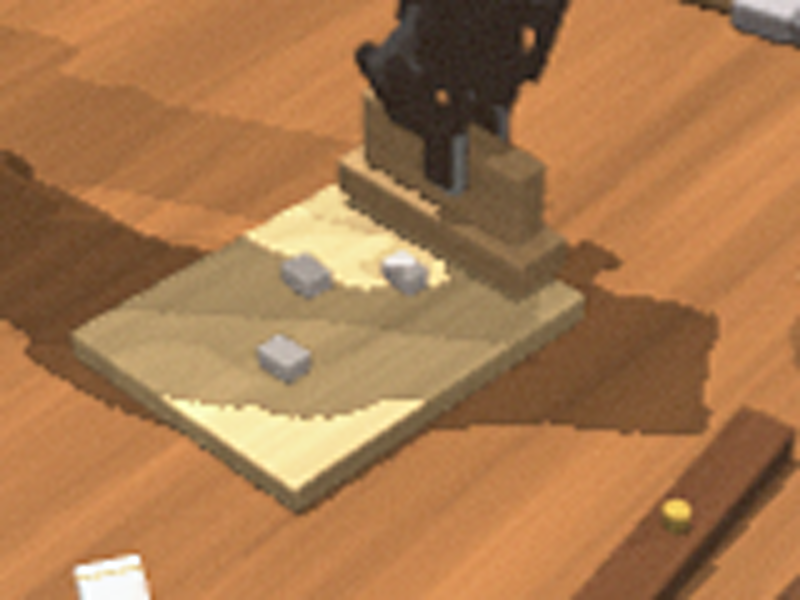

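The scraper's foot hovers just over the left end of the board with all three chips ahead of it. Now I sweep in small batches and correct the height between them.

Emit:
play_rows(
  increments=[
    [0,10,0,0,0.002,0.002,255],
    [0,10,0,0,0,0,255],
    [0,10,0,0,0,0,255],
    [0,10,0,0,0,0,255],
  ],
)

```text
clock: 6.2
tcp_pos: [0.5263, 0.0606, 0.0611]
orientation: [-3.136, 0.142, -0.005]
contact_force: [0.8, -0.2, -0.5]
grip_width: 0.0211
```

```bash
python3 go.py 0.51 -0.10 0.058 -5.4
```

```text
tcp [0.5263 0.0606 0.0611] t 6.2 F [ 0.8 -0.2 -0.5] w 0.0211 j [-0.01  0.49 -0.28  2.02  0.21  0.65 -2.09]
world d [ -16.3 -160.6   -3.1] tool d [ -1.7 161.4   2.8] rv [-0.0021 -0.0033  0.0037] R [[0.996, -0.09, 0.003], [-0.09, -0.996, 0.002], [0.003, -0.002, -1.0]]
```

Emit:
play_rows(
  increments=[
    [0,10,3,-0.002,-0.003,0.004,255],
    [0,10,0,0,0,0,255],
    [0,10,0,0,0,0,255],
    [0,10,0,0,0,0,255],
  ],
)

```text
clock: 6.6
tcp_pos: [0.5223, 0.0157, 0.0584]
orientation: [3.137, -0.153, 0.001]
contact_force: [0.6, 0.7, -1.4]
grip_width: 0.0212
```

```bash
python3 go.py 0.51 -0.10 0.058 -5.4
```

```text
tcp [0.5223 0.0157 0.0584] t 6.6 F [ 0.6  0.7 -1.4] w 0.0212 j [ 0.07  0.48 -0.27  2.04  0.21  0.64 -2.01]
world d [ -12.3 -115.7   -0.4] tool d [ -1.  116.3   0.4] rv [ 0.0005 -0.0009 -0.0031] R [[0.995, -0.097, 0.001], [-0.097, -0.995, -0.001], [0.001, 0.0, -1.0]]
```

Emit:
play_rows(
  increments=[
    [0,10,0,0,0,-0.003,255],
    [0,10,0,0,0,0,255],
    [0,10,0,0,0,0,255],
    [0,10,0,0,0,0,255],
  ],
)

```text
clock: 7.0
tcp_pos: [0.5182, -0.0278, 0.0584]
orientation: [3.138, -0.148, 0.002]
contact_force: [0.1, 0.4, -1.8]
grip_width: 0.021
```

```bash
python3 go.py 0.51 -0.10 0.058 -5.4; python3 -c "
from h import *
d=snap('scene','s3'); a=d['color'][170:310,210:390]
cv2.imwrite('pics/s3c.png',cv2.resize(a,None,fx=4.2,fy=4.2,interpolation=cv2.INTER_CUBIC))"
```

```text
tcp [ 0.5182 -0.0278  0.0584] t 7.0 F [ 0.1  0.4 -1.8] w 0.021 j [ 0.15  0.48 -0.27  2.05  0.21  0.64 -1.92]
world d [ -8.2 -72.2  -0.4] tool d [-1.3 72.6  0.4] rv [ 0.0004 -0.001   0.    ] R [[0.996, -0.094, 0.001], [-0.094, -0.996, -0.0], [0.001, 0.0, -1.0]]
```

View pics/s3c.png

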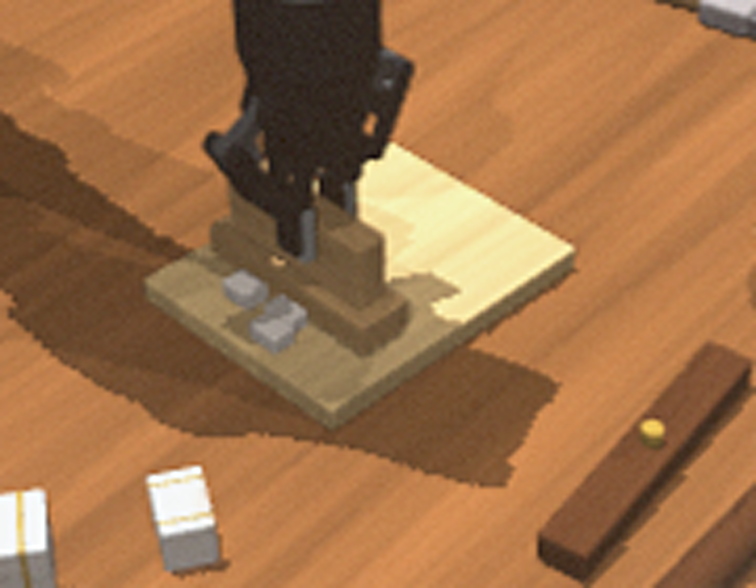

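All three chips are being pushed ahead of the foot, at about (245,290), (285,310) and (272,333). I continue the sweep.

Emit:
play_rows(
  increments=[
    [0,8,0,0,0,0,255],
    [0,8,0,0,0,0,255],
    [0,8,0,0,0,0,255],
    [0,8,0,0,0,0,255],
  ],
)

```text
clock: 7.45
tcp_pos: [0.5147, -0.0635, 0.0584]
orientation: [3.137, -0.149, 0.001]
contact_force: [-0.2, -0.2, -1.5]
grip_width: 0.0209
```

```bash
python3 go.py 0.51 -0.11 0.058 -5.4
```

```text
tcp [ 0.5147 -0.0635  0.0584] t 7.45 F [-0.2 -0.2 -1.5] w 0.0209 j [ 0.22  0.48 -0.27  2.05  0.21  0.64 -1.85]
world d [ -4.7 -46.5  -0.4] tool d [-0.3 46.7  0.5] rv [ 0.0012 -0.0008 -0.0008] R [[0.995, -0.095, 0.001], [-0.095, -0.995, -0.001], [0.001, 0.001, -1.0]]
```

Emit:
play_rows(
  increments=[
    [0,9,0,0,0,0,255],
    [0,9,0,0,0,0,255],
    [0,9,0,0,0,0,255],
    [0,9,0,0,0,0,255],
    [0,0,0,0,0,0,255],
  ],
)

```text
clock: 7.95
tcp_pos: [0.5106, -0.1045, 0.0584]
orientation: [3.136, -0.152, 0.001]
contact_force: [-0.2, -0.7, -2.3]
grip_width: 0.0209
```

```bash
python3 go.py 0.51 -0.11 0.058 -5.4; python3 -c "
from h import *
d=snap('scene','s4'); a=d['color'][170:310,210:390]
cv2.imwrite('pics/s4c.png',cv2.resize(a,None,fx=4.2,fy=4.2,interpolation=cv2.INTER_CUBIC))"
```

```text
tcp [ 0.5106 -0.1045  0.0584] t 7.95 F [-0.2 -0.7 -2.3] w 0.0209 j [ 0.29  0.48 -0.26  2.04  0.21  0.64 -1.77]
world d [-0.6 -5.5 -0.4] tool d [-0.1  5.5  0.4] rv [ 0.0021 -0.0006 -0.0029] R [[0.995, -0.097, 0.0], [-0.097, -0.995, -0.002], [0.001, 0.002, -1.0]]
```

View pics/s4c.png

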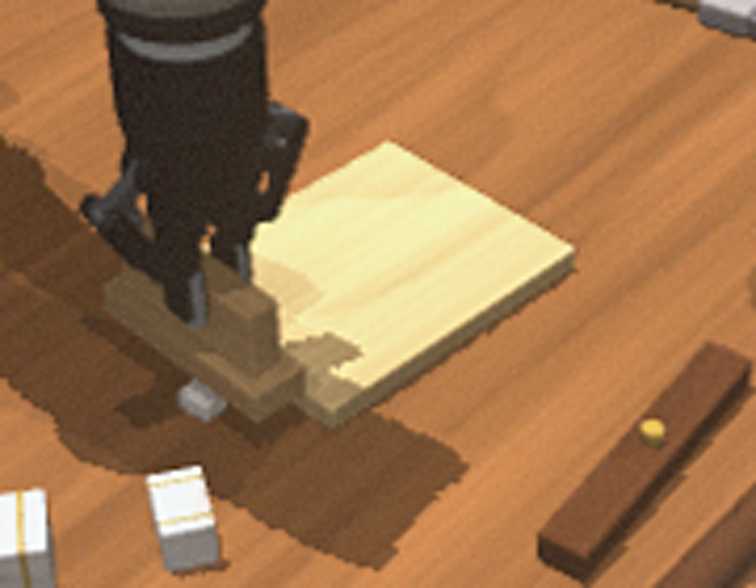

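One chip is visible on the table at (200,400). The other two should be under the overhanging foot, so I lift and check.

Emit:
play_rows(
  increments=[
    [0,0,-30,0.002,0,-0.003,255],
    [0,0,-40,0,0,0,255],
    [0,-30,-40,0,0,0,255],
    [0,-45,0,0,0,0,255],
    [0,-45,0,0,0,0,255],
  ],
)

```text
clock: 8.5
tcp_pos: [0.5216, 0.0137, 0.1721]
orientation: [-3.137, 0.165, 0.002]
contact_force: [0.7, 0.5, -1.5]
grip_width: 0.021
```

```bash
python3 go.py 0.475 0.285 0.12 -4.3; python3 -c "
from h import *
d=snap('scene','s5'); a=d['color'][170:350,170:390]
cv2.imwrite('pics/s5c.png',cv2.resize(a,None,fx=3.3,fy=3.3,interpolation=cv2.INTER_CUBIC))"
```

```text
tcp [0.5216 0.0137 0.1721] t 8.5 F [ 0.7  0.5 -1.5] w 0.021 j [ 0.15  0.32 -0.35  1.96  0.14  0.89 -1.95]
world d [-46.6 271.3 -52.1] tool d [ -74.7 -265.    52.2] rv [-0.0001  0.0013 -0.0298] R [[0.995, -0.105, -0.001], [-0.105, -0.995, 0.0], [-0.001, -0.0, -1.0]]
```

View pics/s5c.png

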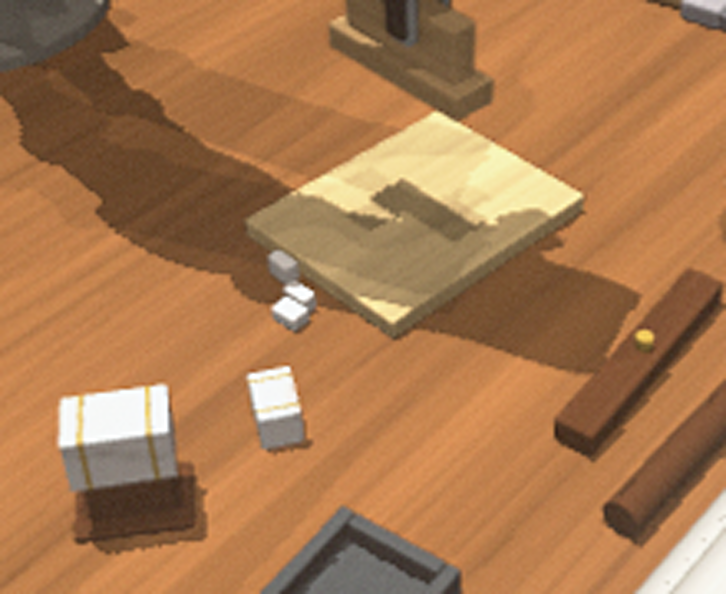

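Run:
```python
from h import *
d=np.load('pics/s5.npz')
a=d['color'][238:278,240:280]
cv2.imwrite('pics/s5d.png',cv2.resize(a,None,fx=15,fy=15,interpolation=cv2.INTER_CUBIC))
for q in [(283,258),(277,264),(288,270),(300,292),(290,305),(296,318),(270,245)]: print(q,w(d,170+q[0]/3.3,170+q[1]/3.3).round(4))
d=snap('top','t5'); a=d['color'][270:350,330:400]
cv2.imwrite('pics/t5d.png',cv2.resize(a,None,fx=7,fy=7,interpolation=cv2.INTER_CUBIC))
```

```text
(283, 258) [ 0.481  -0.0903  0.0167]
(277, 264) [ 0.4792 -0.0949  0.0131]
(288, 270) [ 0.4892 -0.0941  0.0124]
(300, 292) [ 0.5155 -0.1087  0.0165]
(290, 305) [ 0.5165 -0.1199  0.0129]
(296, 318) [ 0.527  -0.1251  0.0105]
(270, 245) [ 0.451  -0.0749  0.0028]
```

View pics/s5d.png

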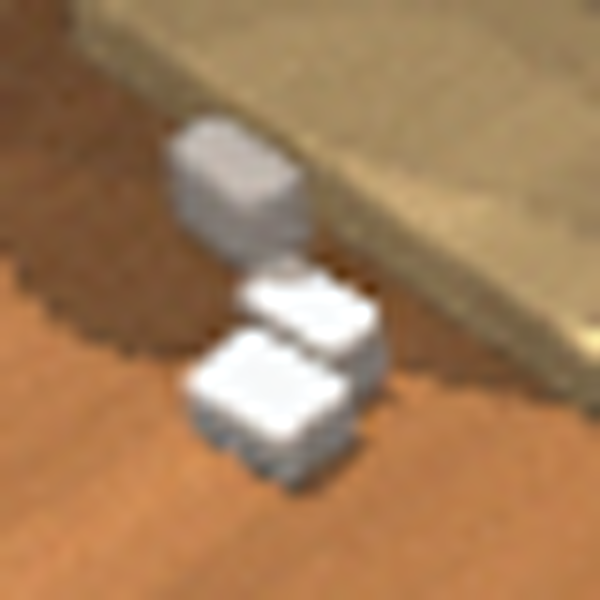

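View pics/t5d.png

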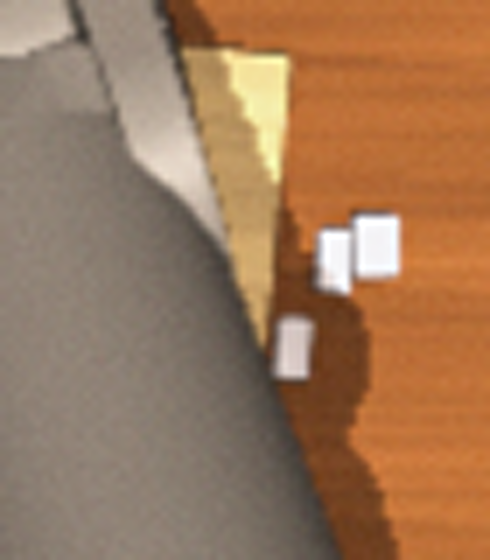

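All three chips lie on the table, off the board. One stands on its side just beside the edge. Now I put the scraper back at the left.

Emit:
play_rows(
  increments=[
    [-6,-45,0,0,0,0,255],
    [-6,-45,0,0,0,0,255],
    [-8,-45,0,0,0,0,255],
    [-10,-45,0,0,0,0,255],
    [-12,-40,0,0,0,-0.03,255],
  ],
)

```text
clock: 9.1
tcp_pos: [0.5014, 0.2432, 0.1727]
orientation: [-3.137, 0.108, -0.002]
contact_force: [-0.4, -0.6, -2.3]
grip_width: 0.0208
```

Emit:
play_rows(
  increments=[
    [0,0,0,0,0,0,255],
  ],
)

```text
clock: 9.2
tcp_pos: [0.4986, 0.2515, 0.1732]
orientation: [-3.133, 0.09, -0.001]
contact_force: [0.1, -0.4, -1.0]
grip_width: 0.021
```

```bash
python3 go.py 0.495 0.26 0.045 -4.3
```

```text
tcp [0.4986 0.2515 0.1732] t 9.2 F [ 0.1 -0.4 -1. ] w 0.021 j [-0.22  0.39 -0.44  1.87  0.2   0.92 -2.38]
world d [  -3.6    8.5 -128.2] tool d [ -4.1  -7.4 128.2] rv [-0.0075 -0.0002  0.0178] R [[0.998, -0.057, 0.001], [-0.057, -0.998, 0.007], [0.0, -0.007, -1.0]]
```

Emit:
play_rows(
  increments=[
    [-2,-4,35,-0.008,0,0.018,255],
    [-2,-3,35,0,0,0,255],
    [0,0,35,0,0,0,255],
    [0,0,0,0,0,0,255],
  ],
)

```text
clock: 9.6
tcp_pos: [0.4948, 0.2631, 0.0666]
orientation: [-3.137, 0.108, -0.005]
contact_force: [-1.8, -0.5, -1.0]
grip_width: 0.021
```

```bash
python3 go.py 0.495 0.26 0.04 -4.3
```

```text
tcp [0.4948 0.2631 0.0666] t 9.6 F [-1.8 -0.5 -1. ] w 0.021 j [-0.29  0.53 -0.39  1.94  0.3   0.72 -2.5 ]
world d [  0.2  -3.1 -26.6] tool d [ 0.4  3.2 26.6] rv [-0.0025 -0.0029  0.0065] R [[0.998, -0.069, 0.003], [-0.069, -0.998, 0.002], [0.003, -0.002, -1.0]]
```

Emit:
play_rows(
  increments=[
    [0,0,18,-0.002,-0.003,0,255],
    [0,0,4,0,0,0,255],
    [0,0,0,0,0,0,255],
  ],
)

```text
clock: 9.9
tcp_pos: [0.496, 0.2637, 0.0469]
orientation: [-3.138, 0.107, -0.002]
contact_force: [0.8, -0.0, -1.0]
grip_width: 0.0212
```

```bash
python3 go.py 0.495 0.26 0.04 -4.3
```

```text
tcp [0.496  0.2637 0.0469] t 9.9 F [ 0.8 -0.  -1. ] w 0.0212 j [-0.31  0.56 -0.38  1.95  0.32  0.69 -2.51]
world d [-1.  -3.7 -6.9] tool d [-0.8  3.8  6.9] rv [-0.0015 -0.0012  0.0068] R [[0.998, -0.068, 0.001], [-0.068, -0.998, 0.001], [0.001, -0.001, -1.0]]
```

Emit:
play_rows(
  increments=[
    [0,0,4,-0.001,-0.001,0,255],
    [0,0,2,0,0,0,255],
    [0,0,2,0,0,0,255],
  ],
)

```text
clock: 10.2
tcp_pos: [0.4985, 0.2646, 0.0424]
orientation: [-3.136, 0.108, -0.008]
contact_force: [0.5, -0.6, -0.8]
grip_width: 0.0208
```

```bash
python3 go.py 0.495 0.26 0.04 -4.3
```

```text
tcp [0.4985 0.2646 0.0424] t 10.2 F [ 0.5 -0.6 -0.8] w 0.0208 j [-0.31  0.57 -0.37  1.95  0.32  0.67 -2.52]
world d [-3.5 -4.6 -2.4] tool d [-3.1  4.8  2.4] rv [-0.0035 -0.0052  0.0059] R [[0.998, -0.069, 0.005], [-0.069, -0.998, 0.003], [0.005, -0.003, -1.0]]
```

Emit:
play_rows(
  increments=[
    [-2,2,5,-0.003,-0.005,0,255],
    [0,0,3,0,0,0,255],
  ],
)

```text
clock: 10.4
tcp_pos: [0.4967, 0.2629, 0.0372]
orientation: [3.139, -0.109, 0.002]
contact_force: [-16.5, -9.2, 51.1]
grip_width: 0.0211
```

```bash
python3 go.py 0.495 0.26 0.038 -4.3
```

```text
tcp [0.4967 0.2629 0.0372] t 10.4 F [-16.5  -9.2  51.1] w 0.0211 j [-0.31  0.58 -0.37  1.95  0.33  0.67 -2.52]
world d [-1.7 -2.9  0.8] tool d [-1.5  3.1 -0.8] rv [ 0.0003 -0.0015  0.0057] R [[0.998, -0.069, 0.001], [-0.069, -0.998, -0.0], [0.001, 0.0, -1.0]]
```

Emit:
play_rows(
  increments=[
    [0,0,-2,0,0,0,255],
    [0,0,0,0,0,0,0],
    [0,0,0,0,0,0,0],
    [0,0,0,0,0,0,0],
    [0,0,0,0,0,0,0],
  ],
)

```text
clock: 10.9
tcp_pos: [0.4969, 0.263, 0.0399]
orientation: [3.14, -0.109, 0.004]
contact_force: [0.0, -0.7, 0.6]
grip_width: 0.0775
```

Emit:
play_rows(
  increments=[
    [0,0,-30,0,0,0,0],
    [0,0,-45,0,0,0,0],
    [0,0,-45,0,0,0,0],
    [0,0,-45,0,0,0,0],
  ],
)

```text
clock: 11.3
tcp_pos: [0.4923, 0.2602, 0.2018]
orientation: [3.131, -0.107, -0.02]
contact_force: [0.2, -0.4, -0.3]
grip_width: 0.0853
```

```bash
python3 go.py 0.53 -0.05 0.25 -4.3; python3 -c "
from h import *
d=snap('scene','s6'); snap('wrist','w6')"
```

```text
tcp [0.4923 0.2602 0.2018] t 11.3 F [ 0.2 -0.4 -0.3] w 0.0853 j [-0.23  0.36 -0.45  1.84  0.18  1.   -2.4 ]
world d [  37.7 -310.2   48.2] tool d [ 58.3 307.3 -46.2] rv [0.009  0.0126 0.0066] R [[0.998, -0.068, -0.013], [-0.068, -0.998, -0.008], [-0.013, 0.009, -1.0]]
```

View pics/s6.png

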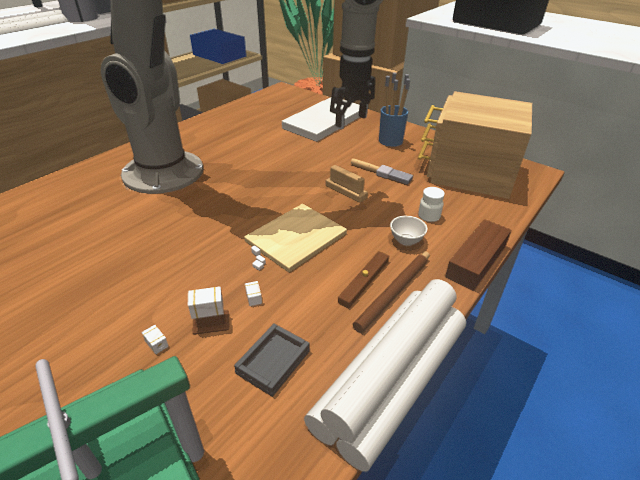

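The scraper stands at (346,185), clear of the board, and the board is bare. The last step needs a 90° turn of the tool, so I fit the arm's kinematics from the logged poses and check that joint limits allow it.

```bash
cat > kin.py <<'E'
import numpy as np, ast
from scipy.optimize import least_squares
from scipy.spatial.transform import Rotation as R
lo=np.array([-2.96,-.34,-1.41,.24,-1.37,.17,-2.96]);hi=np.array([2.96,2.1,1.46,2.44,4.51,1.92,2.96])
AX=np.array([[0,0,-1],[0,1,0],[0,0,-1],[0,1,0],[0,0,-1],[0,1,0],[0,0,-1.]])
def fk(q,p):
    # p: d1,L1,ex,L2,wx,tool, yaw0, basez, s ; points between joints
    Rr=R.identity(); x=np.zeros(3)
    offs=[np.zeros(3),[0,0,p[0]],[0,0,0],[p[2],0,p[1]],[-p[6],0,0],[0,0,p[3]],[p[7],0,0]]
    for i in range(7):
        x=x+Rr.apply(offs[i]); Rr=Rr*R.from_rotvec(AX[i]*q[i])
    x=x+Rr.apply([0,0,p[4]]); Rr=Rr*R.from_rotvec([0,0,p[5]])
    return x,Rr
def load():
    L=[ast.literal_eval(l.replace('(','').replace(')','')) for l in open('log.txt')]
    L.append([1.00089328,0.47780558,0.02235295,1.55643033,-0.0115005,1.10928068,-0.08313306,0.30047946,-0.60378872,0.23033121,-3.05655904,-7.18542834e-01,8.556e-4])
    return np.array(L)
def res(p,D):
    o=[]
    for d in D:
        x,Rr=fk(d[:7],p); o+=list(x-d[7:10])+list(.3*(Rr.inv()*R.from_rotvec(d[10:])).as_rotvec())
    return np.array(o)
def fit():
    D=load(); best=None
    for y0 in [0,1.6,3.1,-1.6]:
      s=least_squares(res,[.35,.4,0,.4,.3,y0,0,0],args=(D,))
      if best is None or s.cost<best.cost: best=s
    return best,D
if __name__=='__main__':
    b,D=fit(); e=res(b.x,D).reshape(-1,6); print(b.x.round(4),abs(e).max(0).round(4),len(D)); np.save('p.npy',b.x)
E
python3 kin.py
```

```text
[-0.5493  0.8222  0.061   0.483  -0.3245  1.5708 -0.0533  0.1557] [0.0623 0.0223 0.0194 0.     0.     0.    ] 21
```

```bash
cat > kin2.py <<'E'
from kin import *
def chain(q):
    Rr=R.identity(); Rs=[Rr.as_matrix()]
    for i in range(7):
        Rr=Rr*R.from_rotvec(AX[i]*q[i]); Rs.append(Rr.as_matrix())
    return Rs,Rr*R.from_rotvec([0,0,1.5708])
D=load()
A=[];b=[]
for d in D:
    Rs,_=chain(d[:7]); A.append(np.hstack([Rs[0],Rs[2],Rs[4],Rs[6]])); b.append(d[7:10])
# offsets: base(0), after j2(upper arm), after j4 (forearm), after j6 (tool)
A=np.vstack(A);b=np.hstack(b)
lam=1e-3
x=np.linalg.solve(A.T@A+lam**2*np.eye(12),A.T@b)
off=x.reshape(4,3)
def fk2(q):
    Rs,Rt=chain(q); return Rs[0]@off[0]+Rs[2]@off[1]+Rs[4]@off[2]+Rs[6]@off[3],Rt
if __name__=='__main__':
    print(off.round(4)); e=(A@x-b).reshape(-1,3); print(abs(e).max(0).round(4)); print(np.linalg.svd(A)[1].round(2))
E
python3 kin2.py
```

```text
[[-0.000e+00  0.000e+00  2.865e-01]
 [-0.000e+00 -3.050e-02  5.418e-01]
 [-0.000e+00 -3.140e-02  4.725e-01]
 [ 0.000e+00 -4.000e-04  3.264e-01]]
[0. 0. 0.]
[9.14 9.04 9.02 1.52 1.49 0.54 0.52 0.28 0.22 0.16 0.13 0.02]
```

```bash
cat > plan.py <<'E'
from kin2 import *
import sys
hang=np.radians(-128.6); C=np.array([.5532,-.2992,.059])
def down(yaw): 
    return np.array([[np.cos(yaw),np.sin(yaw),0],[np.sin(yaw),-np.cos(yaw),0],[0,0,-1]])
def ik(xt,Rt,q0,w=.02,lim=True):
    def f(q):
        x,Rr=fk2(q); return np.r_[(x-xt)*10,(Rr.inv()*R.from_matrix(Rt)).as_rotvec()*3,w*(q-q0)]
    m=.05
    s=least_squares(f,np.clip(q0,lo+m+.01,hi-m-.01),bounds=(lo+m,hi-m),max_nfev=60)
    e=f(s.x); return s.x,np.linalg.norm(e[:3])/10,np.linalg.norm(e[3:6])/3
qc=D[-2][:7]
if __name__=='__main__':
  for sx in [1,-1]:
   for tilt in [0,30,45]:
    yaw=hang+(0 if sx==1 else np.pi)
    h=np.array([np.cos(hang),np.sin(hang),0])
    ax=np.cross(h,[0,0,1])  # rot +90 about ax: h->up
    Rg=R.from_rotvec(-ax*np.radians(tilt)*-1*-1).as_matrix()@down(yaw)
    # want tool z leaning to -h
    if tilt and Rg[:,2]@h>0: Rg=R.from_rotvec(ax*np.radians(tilt)).as_matrix()@down(yaw)
    xt=C+Rg[:,2]*.019
    best=None
    for j7 in [-2,-1,0,1,2]:
      q0=np.array([.5,.4,.1,1.7,0.1,.9,j7])
      q,e1,e2=ik(xt,Rg,q0)
      if best is None or e1+e2<best[1]+best[2]: best=(q,e1,e2)
    print('sx',sx,'tilt',tilt,'grasp',best[0].round(2),np.round(best[1:],4))
    if best[1]+best[2]>.02: continue
    for psi in range(-180,180,30):
      Rf=R.from_rotvec([0,0,np.radians(psi)]).as_matrix()@R.from_rotvec(ax*np.pi/2).as_matrix()@Rg
      q,Cc=best[0],np.array([.5116,.0142,.15])
      # continuous path in 15 steps: first translate up/over, then rotate yaw & pitch together
      ok=True;N=20;me=0
      for k in range(1,N+1):
        s=k/N
        Rk=R.from_rotvec([0,0,np.radians(psi*s)]).as_matrix()@R.from_rotvec(ax*np.pi/2*s).as_matrix()@Rg
        c=C+(Cc-C)*s+np.array([0,0,.10*4*s*(1-s)])
        q,e1,e2=ik(c+Rk[:,2]*.019,Rk,q); me=max(me,e1+e2)
      heading=np.degrees(np.arctan2(Rf[1,2],Rf[0,2]))
      if e1+e2<.02: print('  psi',psi,'head',heading.round(0),'err',np.round(me,3),'q',q.round(2),'margin',np.minimum(q-lo,hi-q).min().round(2))
E
python3 plan.py
```

```text
sx 1 tilt 0 grasp [ 0.57  0.64 -0.24  1.79  0.22  0.74  2.69] [0.     0.0001]
  psi -180 head 51.0 err 0.0 q [ 1.41  1.35 -1.1   2.26 -1.32  0.51  1.47] margin 0.05
  psi -150 head 81.0 err 0.0 q [ 0.46  0.93 -0.02  1.97 -1.28  1.63  1.34] margin 0.09
  psi -120 head 111.0 err 0.051 q [ 0.85  1.2  -0.81  1.6  -0.5   1.53  0.72] margin 0.39
  psi 0 head -129.0 err 0.0 q [-0.83  1.23  0.66  1.49  0.28  1.87  2.3 ] margin 0.05
  psi 30 head -99.0 err 0.0 q [-0.59  0.99 -0.04  1.75  0.86  1.87  1.85] margin 0.05
  psi 60 head -69.0 err 0.0 q [-0.65  0.91 -0.14  2.08  1.22  1.73  1.68] margin 0.19
  psi 90 head -39.0 err 0.015 q [-0.51  0.94 -0.34  2.39  1.7   1.87  1.45] margin 0.05
sx 1 tilt 30 grasp [ 0.67  0.68 -0.04  1.83 -0.76  0.77 -2.58] [0. 0.]
  psi 60 head -69.0 err 0.0 q [-1.56  1.32  1.36  2.2  -0.4   0.58 -2.91] margin 0.05
sx 1 tilt 45 grasp [ 0.86  0.77 -0.16  1.81 -0.93  0.89 -2.35] [0.     0.0001]
  psi 60 head -69.0 err 0.0 q [-1.46  0.99  1.29  2.2  -0.28  0.56 -2.91] margin 0.05
sx -1 tilt 0 grasp [ 0.36  0.63  0.04  1.81 -0.04  0.71 -0.24] [0. 0.]
  psi -180 head 51.
[... 1780 characters left out ...]
n 0.12
  psi -120 head 111.0 err 0.0 q [-0.26  0.72  0.66  1.86 -0.94  1.51 -1.89] margin 0.41
  psi -90 head 141.0 err 0.0 q [-0.3   0.79  0.59  1.67 -0.66  1.63 -1.68] margin 0.29
  psi -60 head 171.0 err 0.0 q [-0.4   0.82  0.53  1.57 -0.38  1.66 -1.44] margin 0.26
  psi -30 head -159.0 err 0.0 q [-0.53  0.8   0.48  1.59 -0.11  1.58 -1.19] margin 0.34
  psi 0 head -129.0 err 0.0 q [-0.66  0.73  0.43  1.71  0.17  1.4  -1.  ] margin 0.52
  psi 30 head -99.0 err 0.0 q [-0.77  0.61  0.35  1.92  0.48  1.16 -0.89] margin 0.52
  psi 60 head -69.0 err 0.0 q [-0.81  0.47  0.27  2.17  0.87  0.91 -0.87] margin 0.27
  psi 90 head -39.0 err 0.0 q [-0.54  0.33 -0.05  2.39  1.45  0.76 -0.96] margin 0.05
```

The fit is exact. The best plan is to grasp the knob's long sides with the tool tilted 30°, fingertips leaning away from the hole end. Then a 30° yaw and a 90° pitch leaves at least 0.5 rad of joint margin. I'll write a helper that splits a move into rows.

```bash
cat > rows.py <<'E'
from h import *
def downm(yaw): return np.array([[np.cos(yaw),np.sin(yaw),0],[np.sin(yaw),-np.cos(yaw),0],[0,0,-1]])
def graspR(hdeg,tilt):
    a=np.radians(hdeg); h=np.array([np.cos(a),np.sin(a),0]); ax=np.cross(h,[0,0,1])
    for s in (1,-1):
        G=R.from_rotvec(s*ax*np.radians(tilt))*R.from_matrix(downm(a+np.pi))
        if G.as_matrix()[:,2]@h<=1e-9: break
    return G,ax,h
def rows(p,Rt,n=None):
    o=r.get_obs(); R0=R.from_rotvec(o['orientation']); p0=o['tcp_pos']
    rv=(R0.inv()*Rt).as_rotvec(); dp=np.array(p)-p0
    n=n or int(max(np.ceil(np.linalg.norm(rv)/.13),np.ceil(np.linalg.norm(dp)/.04),1))
    print('tcp',p0.round(4),'t',round(o['clock'],2),'F',o['contact_force'].round(1),'w',round(o['grip_width'],4),'j',o['joints'].round(2),'err mm',round(np.linalg.norm(dp)*1e3,1),'rad',round(np.linalg.norm(rv),4))
    for k in range(n):
        Rk=R0*R.from_rotvec(rv*k/n)
        print((Rk.inv().apply(dp/n)*1000).round(0).tolist(),(rv/n).round(3).tolist())
E
python3 - <<'E'
from rows import *
G,ax,h=graspR(-128.6,30)
print(G.as_matrix().round(2))
C=np.array([.5532,-.2992,.059])
rows(C+G.as_matrix()[:,2]*(.019-.14),G)
E
```

```text
[[ 0.54  0.78  0.31]
 [ 0.68 -0.62  0.39]
 [ 0.5  -0.   -0.87]]
tcp [0.496  0.263  0.2069] t 11.4 F [ 0.4 -0.3  0.5] w 0.0855 j [-0.23  0.36 -0.45  1.83  0.18  1.   -2.4 ] err mm 611.3 rad 1.0903
[4.0, 38.0, 3.0] [0.016, 0.03, -0.059]
[2.0, 38.0, 2.0] [0.016, 0.03, -0.059]
[-1.0, 38.0, 2.0] [0.016, 0.03, -0.059]
[-3.0, 38.0, 1.0] [0.016, 0.03, -0.059]
[-5.0, 38.0, 0.0] [0.016, 0.03, -0.059]
[-8.0, 37.0, -1.0] [0.016, 0.03, -0.059]
[-10.0, 37.0, -1.0] [0.016, 0.03, -0.059]
[-12.0, 36.0, -2.0] [0.016, 0.03, -0.059]
[-14.0, 35.0, -3.0] [0.016, 0.03, -0.059]
[-16.0, 35.0, -4.0] [0.016, 0.03, -0.059]
[-18.0, 33.0, -5.0] [0.016, 0.03, -0.059]
[-19.0, 32.0, -6.0] [0.016, 0.03, -0.059]
[-21.0, 31.0, -7.0] [0.016, 0.03, -0.059]
[-23.0, 30.0, -9.0] [0.016, 0.03, -0.059]
[-24.0, 28.0, -10.0] [0.016, 0.03, -0.059]
[-25.0, 26.0, -11.0] [0.016, 0.03, -0.059]
```

Emit:
play_rows(
  increments=[
    [4,38,0,0.016,0.03,-0.059,0],
    [2,38,0,0.016,0.03,-0.059,0],
    [-1,38,0,0.016,0.03,-0.059,0],
    [-3,38,0,0.016,0.03,-0.059,0],
    [-5,38,0,0.016,0.03,-0.059,0],
  ],
)

```text
clock: 11.9
tcp_pos: [0.5051, 0.0754, 0.2012]
orientation: [-3.027, -0.381, -0.246]
contact_force: [1.4, -0.1, 0.3]
grip_width: 0.0853
```

Emit:
play_rows(
  increments=[
    [-8,37,-1,0.016,0.03,-0.059,0],
    [-10,37,-1,0.016,0.03,-0.059,0],
    [-12,36,-2,0.016,0.03,-0.059,0],
    [-14,35,-3,0.016,0.03,-0.059,0],
    [-16,35,-4,0.016,0.03,-0.059,0],
  ],
)

```text
clock: 12.4
tcp_pos: [0.5139, -0.1214, 0.1837]
orientation: [-2.835, -0.822, -0.472]
contact_force: [0.9, 0.4, -0.7]
grip_width: 0.0854
```

```bash
cat > k1.py <<'E'
from rows import *
import sys
G,ax,h=graspR(-128.6,30)
C=np.array([.5532,-.2992,.059])
rows(C+G.as_matrix()[:,2]*(.019-float(sys.argv[1])),G,int(sys.argv[2]) if len(sys.argv)>2 else None)
E
python3 k1.py .14
```

```text
tcp [ 0.5139 -0.1214  0.1837] t 12.4 F [ 0.9  0.4 -0.7] w 0.0854 j [ 0.73  0.27 -0.5   2.07 -0.27  0.66 -0.55] err mm 225.9 rad 0.3676
[-19.0, 32.0, -5.0] [0.014, 0.028, -0.053]
[-21.0, 31.0, -6.0] [0.014, 0.028, -0.053]
[-22.0, 29.0, -7.0] [0.014, 0.028, -0.053]
[-24.0, 28.0, -9.0] [0.014, 0.028, -0.053]
[-25.0, 27.0, -10.0] [0.014, 0.028, -0.053]
[-26.0, 25.0, -11.0] [0.014, 0.028, -0.053]
```

Emit:
play_rows(
  increments=[
    [-19,32,-5,0.014,0.028,-0.053,0],
    [-21,31,-6,0.014,0.028,-0.053,0],
    [-22,29,-7,0.014,0.028,-0.053,0],
    [-24,28,-9,0.014,0.028,-0.053,0],
    [-25,22,-9,0.014,0.028,-0.053,0],
  ],
)

```text
clock: 12.9
tcp_pos: [0.5113, -0.3143, 0.1627]
orientation: [-2.597, -1.177, -0.662]
contact_force: [0.3, 0.6, -0.0]
grip_width: 0.0857
```

Emit:
play_rows(
  increments=[
    [-10,8,-3,0.01,0.02,-0.04,0],
    [0,0,0,0,0,0,0],
  ],
)

```text
clock: 13.1
tcp_pos: [0.5076, -0.336, 0.1566]
orientation: [-2.566, -1.214, -0.687]
contact_force: [-0.8, 0.2, -0.6]
grip_width: 0.0853
```

```bash
python3 k1.py .14; python3 -c "
from h import *
snap('wrist','w7')"
```

```text
tcp [ 0.5076 -0.336   0.1566] t 13.1 F [-0.8  0.2 -0.6] w 0.0853 j [ 1.15  0.57 -0.53  1.78 -0.32  0.89  0.2 ] err mm 14.9 rad 0.0138
[1.0, 13.0, -8.0] [0.008, 0.001, -0.011]
```

View pics/w7.png

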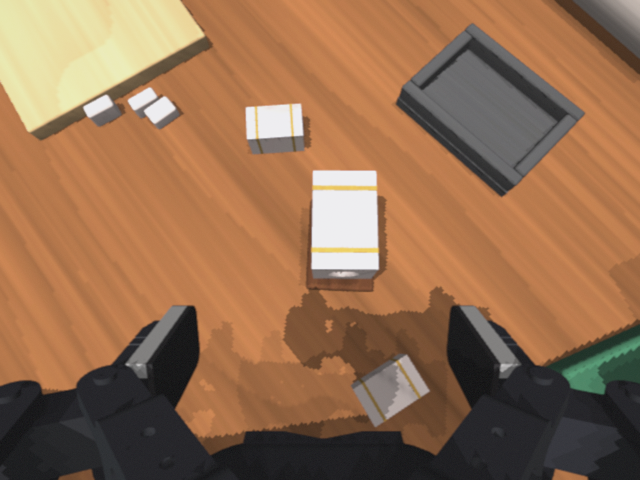

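The wrist view shows the knob top from (312,171) to (379,268), with the hole in its near end at (343,273).

Run:
```python
from h import *
d=np.load('pics/w7.npz')
p=np.array([w(d,*q,z=.078) for q in [(312.5,171),(376.5,171),(378.5,269),(312,268)]])
print(p.round(4),p.mean(0).round(4)); 
v=(p[3]-p[0])+(p[2]-p[1]); print(np.degrees(np.arctan2(v[1],v[0])),np.linalg.norm(v)/2,np.linalg.norm(p[1]-p[0]))
for q in [(345,200),(345,230),(330,215),(365,215)]: print(w(d,*q).round(4))
```

```text
[[ 0.5604 -0.2639  0.078 ]
 [ 0.5903 -0.2884  0.078 ]
 [ 0.5518 -0.3342  0.078 ]
 [ 0.5229 -0.3097  0.078 ]] [ 0.5564 -0.299   0.078 ]
-129.67634741795518 0.059504478229296436 0.03864070783531802
[ 0.5637 -0.2905  0.0782]
[ 0.5519 -0.3045  0.078 ]
[ 0.5511 -0.2918  0.0774]
[ 0.5669 -0.305   0.0779]
```

```bash
sed -i 's/graspR(-128.6,30)/graspR(-129.4,30)/; s/\.5532,-\.2992,\.059/.5555,-.299,.059/' k1.py; python3 k1.py .09 3
```

```text
tcp [ 0.5078 -0.3346  0.1569] t 13.15 F [-0.1 -0.7 -0. ] w 0.0855 j [ 1.14  0.56 -0.53  1.78 -0.32  0.88  0.2 ] err mm 45.0 rad 0.0012
[0.0, 5.0, 14.0] [-0.0, 0.0, 0.0]
[0.0, 5.0, 14.0] [-0.0, 0.0, 0.0]
[0.0, 5.0, 14.0] [-0.0, 0.0, 0.0]
```

Emit:
play_rows(
  increments=[
    [0,5,14,0,0,0,0],
    [0,5,14,0,0,0,0],
    [0,5,14,0,0,0,0],
    [0,0,0,0,0,0,0],
  ],
)

```text
clock: 13.55
tcp_pos: [0.5363, -0.3199, 0.1179]
orientation: [-2.56, -1.22, -0.684]
contact_force: [-0.6, 0.1, -1.1]
grip_width: 0.0854
```

```bash
python3 k1.py 0.0 4
```

```text
tcp [ 0.5363 -0.3199  0.1179] t 13.55 F [-0.6  0.1 -1.1] w 0.0854 j [ 1.08  0.63 -0.53  1.78 -0.31  0.81  0.18] err mm 84.4 rad 0.0072
[-1.0, 0.0, 21.0] [-0.001, 0.0, 0.001]
[-1.0, 0.0, 21.0] [-0.001, 0.0, 0.001]
[-1.0, 0.0, 21.0] [-0.001, 0.0, 0.001]
[-1.0, 0.0, 21.0] [-0.001, 0.0, 0.001]
```

Emit:
play_rows(
  increments=[
    [-1,0,21,-0.002,0,0.003,0],
    [-1,0,21,0,0,0,0],
    [-1,0,21,0,0,0,0],
    [-1,0,14,0,0,0,0],
    [0,0,0,0,0,0,0],
  ],
)

```text
clock: 14.05
tcp_pos: [0.5618, -0.2868, 0.0476]
orientation: [-2.557, -1.225, -0.685]
contact_force: [0.6, -0.9, 0.3]
grip_width: 0.0852
```

```bash
python3 k1.py 0.0 1;  python3 -c "
from h import *
snap('wrist','w8')"
```

```text
tcp [ 0.5618 -0.2868  0.0476] t 14.05 F [ 0.6 -0.9  0.3] w 0.0852 j [ 1.01  0.73 -0.52  1.81 -0.3   0.66  0.17] err mm 7.0 rad 0.0103
[-6.0, 3.0, 2.0] [-0.006, 0.0, 0.009]
```

View pics/w8.png

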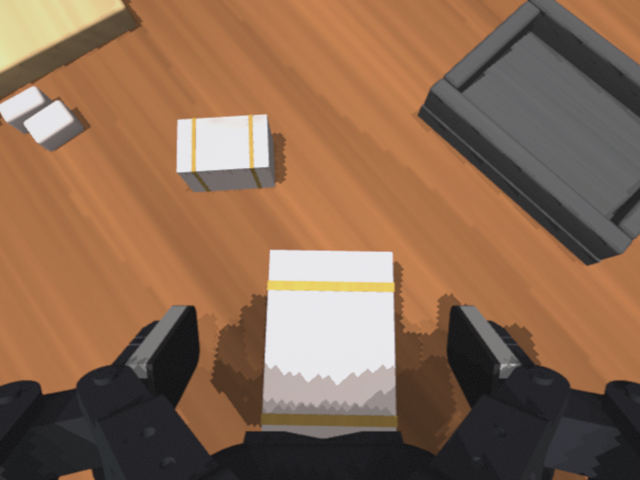

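The knob sits nearly centred between the jaws, about 2–3 mm off. I'll make a small correction and then close.

Emit:
play_rows(
  increments=[
    [-5,3,3,-0.006,0,0.009,0],
    [0,0,1,0,0,0,0],
  ],
)

```text
clock: 14.3
tcp_pos: [0.5635, -0.293, 0.0435]
orientation: [-2.571, -1.212, -0.69]
contact_force: [-0.1, -0.8, -0.4]
grip_width: 0.0854
```

Emit:
play_rows(
  force=70,
  increments=[
    [-1,0,1,0,0,0,255],
    [0,0,1,0,0,0,255],
    [0,0,1,0,0,0,255],
    [0,0,0,0,0,0,255],
  ],
)

```text
clock: 14.7
tcp_pos: [0.5639, -0.2949, 0.0418]
orientation: [-2.574, -1.211, -0.691]
contact_force: [0.7, -0.6, -2.1]
grip_width: 0.0373
```

```bash
python3 k1.py 0.0 1;  python3 -c "
from h import *
snap('wrist','w9')"
```

```text
tcp [ 0.5639 -0.2949  0.0418] t 14.7 F [ 0.7 -0.6 -2.1] w 0.0373 j [ 1.02  0.74 -0.52  1.81 -0.3   0.64  0.17] err mm 4.1 rad 0.0087
[1.0, -4.0, -0.0] [0.008, 0.002, -0.002]
```

View pics/w9.png

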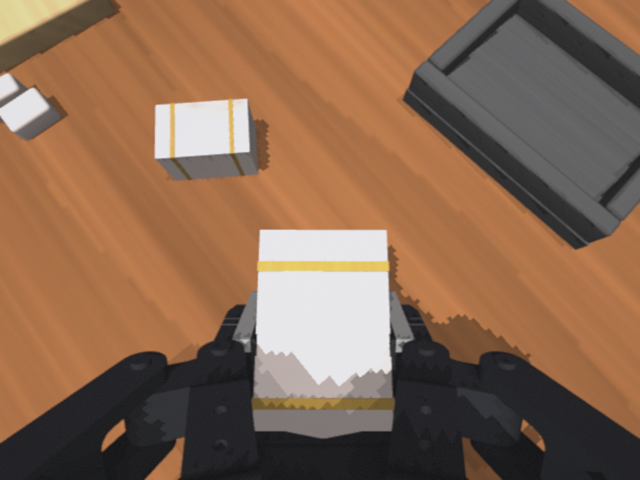

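The knob is gripped: the opening is 37 mm and the tool reads about 2 N of load. I'll save the hole axis in the tool frame and lift.

Run:
```python
from rows import *
o=r.get_obs(); M=R.from_rotvec(o['orientation']).as_matrix()
y=M[:,1]; h=np.cross(y,[0,0,1]); h/=np.linalg.norm(h)
if h@M[:,0]>0: h=-h
print(h, np.degrees(np.arctan2(h[1],h[0])), M.T@h, M.round(3)); np.save('ht.npy',M.T@h)
```

```text
[-0.63903237 -0.76917985  0.        ] -129.71970325485324 [-8.67086086e-01  6.35816480e-18 -4.98158327e-01] [[ 0.552  0.769  0.323]
 [ 0.669 -0.639  0.38 ]
 [ 0.498  0.007 -0.867]]
```

Emit:
play_rows(
  increments=[
    [10,0,-17,0,0,0,255],
    [20,0,-35,0,0,0,255],
    [20,0,-35,0,0,0,255],
    [20,0,-35,0,0,0,255],
    [15,0,-25,0,0,0,255],
  ],
)

```text
clock: 15.25
tcp_pos: [0.5591, -0.2923, 0.2096]
orientation: [-2.569, -1.203, -0.678]
contact_force: [0.6, 1.0, -2.2]
grip_width: 0.0372
```

```bash
cat > fin.py <<'E'
from rows import *
import sys
ht=np.load('ht.npy')
G,ax,h=graspR(-129.4,30)
Rf=R.from_rotvec([0,0,np.radians(30)])*R.from_rotvec(ax*np.pi/2)*G
# exact correction so that hole axis is up
u=Rf.apply(ht); v=np.cross(u,[0,0,1]); Rf=R.from_rotvec(v)*Rf
C=np.array([.5116,.0142,float(sys.argv[1])])
M=R.from_rotvec(r.get_obs()['orientation'])
print('hole dir now',M.apply(ht).round(4),'knob now',(r.get_obs()['tcp_pos']-M.as_matrix()[:,2]*.019).round(4))
rows(C+Rf.as_matrix()[:,2]*.019,Rf,int(sys.argv[2]) if len(sys.argv)>2 else None)
E
python3 fin.py .16
```

```text
hole dir now [-0.6388 -0.7693  0.0017] knob now [ 0.5531 -0.2996  0.2261]
tcp [ 0.5591 -0.2923  0.2096] t 15.25 F [ 0.6  1.  -2.2] w 0.0372 j [ 1.04  0.51 -0.53  1.73 -0.33  0.93  0.07] err mm 300.4 rad 1.6395
[10.0, -17.0, 11.0] [-0.012, -0.118, -0.043]
[12.0, -17.0, 10.0] [-0.012, -0.118, -0.043]
[14.0, -16.0, 8.0] [-0.012, -0.118, -0.043]
[16.0, -16.0, 6.0] [-0.012, -0.118, -0.043]
[17.0, -15.0, 4.0] [-0.012, -0.118, -0.043]
[18.0, -14.0, 2.0] [-0.012, -0.118, -0.043]
[19.0, -14.0, -1.0] [-0.012, -0.118, -0.043]
[19.0, -13.0, -3.0] [-0.012, -0.118, -0.043]
[19.0, -12.0, -5.0] [-0.012, -0.118, -0.043]
[19.0, -11.0, -8.0] [-0.012, -0.118, -0.043]
[18.0, -10.0, -10.0] [-0.012, -0.118, -0.043]
[17.0, -9.0, -12.0] [-0.012, -0.118, -0.043]
[16.0, -8.0, -14.0] [-0.012, -0.118, -0.043]
```

```bash
python3 fin.py .23 14 | head -7
```

```text
hole dir now [-0.6388 -0.7693  0.0017] knob now [ 0.5531 -0.2996  0.2261]
tcp [ 0.5591 -0.2923  0.2096] t 15.25 F [ 0.6  1.  -2.2] w 0.0372 j [ 1.04  0.51 -0.53  1.73 -0.33  0.93  0.07] err mm 294.7 rad 1.6395
[12.0, -16.0, 6.0] [-0.011, -0.109, -0.04]
[13.0, -16.0, 5.0] [-0.011, -0.109, -0.04]
[14.0, -15.0, 3.0] [-0.011, -0.109, -0.04]
[15.0, -14.0, 1.0] [-0.011, -0.109, -0.04]
[16.0, -14.0, -1.0] [-0.011, -0.109, -0.04]
```

Emit:
play_rows(
  increments=[
    [12,-16,6,-0.011,-0.109,-0.04,255],
    [13,-16,5,-0.011,-0.109,-0.04,255],
    [14,-15,3,-0.011,-0.109,-0.04,255],
    [15,-14,1,-0.011,-0.109,-0.04,255],
    [16,-14,-1,-0.011,-0.109,-0.04,255],
  ],
)

```text
clock: 15.75
tcp_pos: [0.54, -0.1987, 0.2174]
orientation: [2.62, 1.502, 0.008]
contact_force: [-0.4, 0.9, -3.0]
grip_width: 0.037
```

```bash
python3 fin.py .23 10 | head -7
```

```text
hole dir now [-0.472  -0.6948  0.5427] knob now [ 0.5388 -0.1967  0.2363]
tcp [ 0.54   -0.1987  0.2174] t 15.75 F [-0.4  0.9 -3. ] w 0.037 j [ 0.51  0.31 -0.38  1.87  0.26  0.92 -0.53] err mm 199.1 rad 1.0386
[15.0, -12.0, -3.0] [-0.01, -0.096, -0.038]
[15.0, -12.0, -4.0] [-0.01, -0.096, -0.038]
[15.0, -11.0, -6.0] [-0.01, -0.096, -0.038]
[15.0, -11.0, -7.0] [-0.01, -0.096, -0.038]
[15.0, -10.0, -9.0] [-0.01, -0.096, -0.038]
```

Emit:
play_rows(
  increments=[
    [15,-12,-3,-0.01,-0.096,-0.038,255],
    [15,-12,-4,-0.01,-0.096,-0.038,255],
    [15,-11,-6,-0.01,-0.096,-0.038,255],
    [15,-11,-7,-0.01,-0.096,-0.038,255],
    [15,-10,-9,-0.01,-0.096,-0.038,255],
  ],
)

```text
clock: 16.25
tcp_pos: [0.5238, -0.095, 0.2218]
orientation: [2.185, 1.527, -0.558]
contact_force: [0.5, -0.0, -2.8]
grip_width: 0.0377
```

```bash
python3 fin.py .22 5 | head -7
```

```text
hole dir now [-0.2327 -0.4023  0.8854] knob now [ 0.5254 -0.0846  0.2376]
tcp [ 0.5238 -0.095   0.2218] t 16.25 F [ 0.5 -0.  -2.8] w 0.0377 j [ 0.04  0.39 -0.38  1.88  0.68  1.29 -1.01] err mm 94.8 rad 0.5002
[15.0, -9.0, -8.0] [-0.008, -0.093, -0.037]
[14.0, -8.0, -9.0] [-0.008, -0.093, -0.037]
[14.0, -8.0, -11.0] [-0.008, -0.093, -0.037]
[13.0, -7.0, -12.0] [-0.008, -0.093, -0.037]
[12.0, -7.0, -13.0] [-0.008, -0.093, -0.037]
```

Emit:
play_rows(
  increments=[
    [15,-9,-8,-0.008,-0.093,-0.037,255],
    [14,-8,-9,-0.008,-0.093,-0.037,255],
    [14,-8,-11,-0.008,-0.093,-0.037,255],
    [13,-7,-12,-0.008,-0.093,-0.037,255],
    [6,-3,-6,-0.004,-0.045,-0.018,255],
  ],
)

```text
clock: 16.75
tcp_pos: [0.5102, -0.0017, 0.2087]
orientation: [1.758, 1.482, -0.966]
contact_force: [0.2, 0.1, -1.9]
grip_width: 0.0375
```

```bash
python3 fin.py .146 | head -7; python3 -c "
from h import *
snap('scene','s10')"
```

```text
hole dir now [-0.0167 -0.032   0.9993] knob now [0.5127 0.0142 0.2187]
tcp [ 0.5102 -0.0017  0.2087] t 16.75 F [ 0.2  0.1 -1.9] w 0.0375 j [-0.28  0.62 -0.38  1.81  0.81  1.68 -1.18] err mm 72.2 rad 0.0361
[30.0, -1.0, 19.0] [0.003, -0.017, -0.005]
[31.0, -1.0, 19.0] [0.003, -0.017, -0.005]
```

View pics/s10.png

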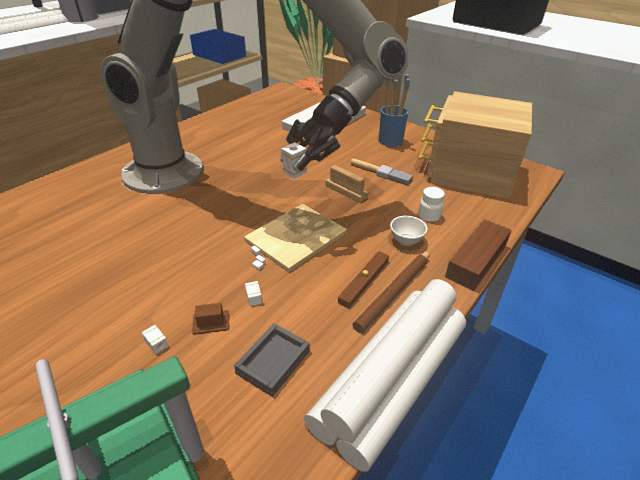

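The knob is over the board with its hole nearly up, and the rest is empty. I lower it and trim the angle.

Emit:
play_rows(
  increments=[
    [18,0,11,0.003,-0.017,-0.005,255],
    [18,0,11,0.003,-0.017,-0.005,255],
    [15,0,9,0,0,0,255],
    [0,0,0,0,0,0,255],
  ],
)

```text
clock: 17.2
tcp_pos: [0.5104, 0.0015, 0.1441]
orientation: [1.73, 1.478, -0.998]
contact_force: [-0.3, -1.1, -1.8]
grip_width: 0.0373
```

```bash
python3 fin.py .146 1
```

```text
hole dir now [ 0.0024 -0.0059  1.    ] knob now [0.513  0.0177 0.1537]
tcp [0.5104 0.0015 0.1441] t 17.2 F [-0.3 -1.1 -1.8] w 0.0373 j [-0.3   0.74 -0.36  1.81  0.84  1.64 -1.26] err mm 8.5 rad 0.0086
[5.0, -1.0, 7.0] [0.003, -0.005, 0.006]
```

Emit:
play_rows(
  increments=[
    [5,-1,6,0.003,-0.005,0.005,255],
    [0,0,0,0,0,0,255],
    [0,0,0,0,0,0,255],
  ],
)

```text
clock: 17.5
tcp_pos: [0.5095, -0.0022, 0.1379]
orientation: [1.735, 1.466, -1.0]
contact_force: [0.7, 0.3, -2.0]
grip_width: 0.0373
```

```bash
python3 fin.py .146 1;  python3 - <<'E'
from h import *
d=snap('scene','s11'); a=d['color'][130:290,220:400]
cv2.imwrite('pics/s11c.png',cv2.resize(a,None,fx=4,fy=4,interpolation=cv2.INTER_CUBIC))
d=snap('top','t11'); a=d['color'][260:360,280:400]
cv2.imwrite('pics/t11c.png',cv2.resize(a,None,fx=5.5,fy=5.5,interpolation=cv2.INTER_CUBIC))
snap('wrist','w11')
E
```

```text
hole dir now [-0.0025 -0.0015  1.    ] knob now [0.5122 0.0141 0.1474]
tcp [ 0.5095 -0.0022  0.1379] t 17.5 F [ 0.7  0.3 -2. ] w 0.0373 j [-0.3   0.75 -0.36  1.82  0.84  1.63 -1.27] err mm 1.5 rad 0.0036
[1.0, -1.0, 1.0] [-0.001, -0.002, -0.003]
```

View pics/s11c.png

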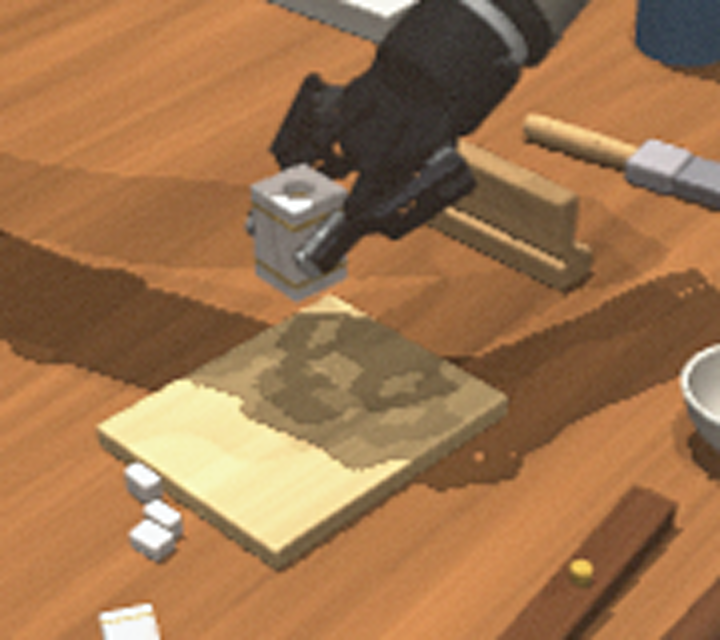

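View pics/t11c.png

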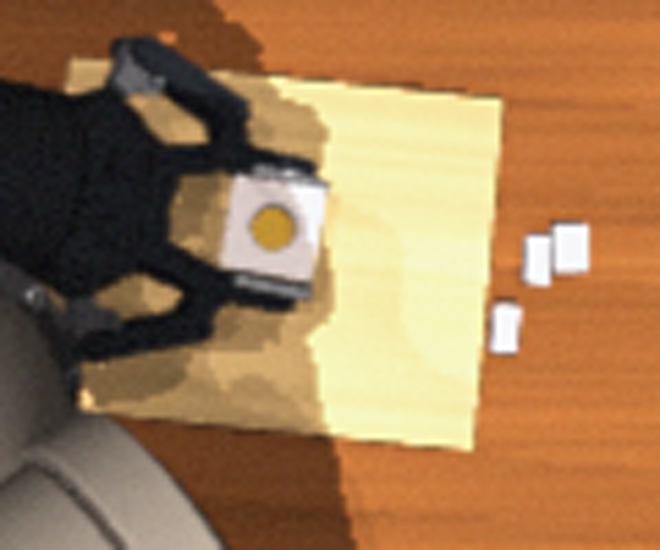

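View pics/w11.png

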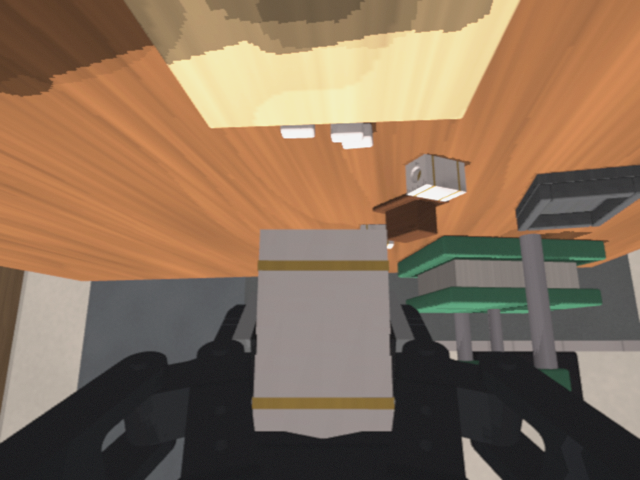

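The hole faces up, at (272,228) in the top crop. The knob sits in the jaws exactly as it did when gripped, so it hasn't slipped. The board is bare and the chips lie beside it. I'll do a last check of height and stillness, then hand in.

Emit:
play_rows(
  increments=[
    [0,0,0,0,0,0,255],
    [0,0,0,0,0,0,255],
    [0,0,0,0,0,0,255],
  ],
)

```text
clock: 17.95
tcp_pos: [0.5098, -0.0017, 0.1387]
orientation: [1.736, 1.466, -0.998]
contact_force: [0.3, -0.0, -1.2]
grip_width: 0.0377
```

```bash
python3 fin.py .146 1;  python3 - <<'E'
from h import *
d=np.load('pics/t11.npz')
for q in [(240,190),(305,200),(240,262),(300,265)]: print(w(d,280+q[0]/5.5,260+q[1]/5.5).round(4))
print(abs(r.get_obs()['qvel']).max())
E
python3 -c "
from bench import r
print(r.hand_in())"
```

```text
hole dir now [-0.0041 -0.0024  1.    ] knob now [0.5125 0.0145 0.1482]
tcp [ 0.5098 -0.0017  0.1387] t 17.95 F [ 0.3 -0.  -1.2] w 0.0377 j [-0.3   0.75 -0.36  1.82  0.84  1.63 -1.27] err mm 2.4 rad 0.005
[2.0, -1.0, 2.0] [0.0, -0.003, -0.004]
[0.5271 0.0269 0.1746]
[5.228e-01 5.000e-04 1.774e-01]
[0.4977 0.0268 0.1773]
[0.4969 0.0024 0.1695]
0.005155272312403331
the job is handed in; nothing more can be done
None
```

The job is done and handed in at about 18 s of the 58 s allowed. I swept the three chips off the right edge of the board with the scraper and stood the scraper back on the bare table to the left. Then I picked up the large knob, turned it hole-up and left it held still in the gripper over the board.

**Last checks:**
- **Hole direction:** within about 0.005 rad of straight up by the arm's own pose, and the top and scene pictures show the hole facing up.
- **Height:** the knob's underside is about 10 cm above the board. Most depth readings of its top face were 0.175–0.177 m; one near an edge read 0.170 m.
- **Grip:** the knob sat in the jaws just as when first gripped, and the arm was practically at rest.
- **Chips:** all three lie on the table. One stands on its side close beside the board's edge, off the board.
- **Everything else:** the pictures showed no other object disturbed.

**Off plan:** while I set the scraper down, it pressed on the table and the wrist briefly read about 51 N upward. I backed off at once. That is under the 120 N wrist limit, and it was the held scraper pressing, not the arm or the gripper's body.

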